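# Open the label reader, load it and close it

### The arm

A 6-joint arm with a two-finger parallel gripper is mounted at the origin on a cart in front of the work surface, level with it; the furniture and walls round the work are solid. World frame = base frame: x ahead of the robot, y to its left, z up, the work surface at z = 0. Lengths are in m, angles in rad, forces in N, time in s.
With the tool pointing down it reaches from about 0.35 to 0.975 m from the base axis. Payload 4.9 kg.
Tool frame: the origin (TCP) lies midway between the tips of the shut fingers; the grasp point (between the pads) lies behind it (manip.tcp_to_grasp is the z of the grasp point in the tool frame, in m); z points along the fingers, y is the direction in which the jaws open and shut (so a half turn about z gives the same grasp; the last joint's range is limited). The gripper opens to 85 mm and grips with 20 to 120 N. Pads are 22 mm wide; open, the fingers measure 114 mm over their backs; the gripper's body (76 mm by 85 mm) begins 54 mm behind the grasp point. The pads swing forward as they close: fully open they stand 13 mm farther back than shut.
Start: joints at [-1.406, 0.053, 1.613, -0, 1.476, -0.119], TCP at [0.175, -0.6, 0.211] pointing down, gripper open.
Joint ranges: [-3.01, 3.01], [-1.01, 2.22], [0.06, 2.58], [-1.02, 4.17], [0.09, 2.62], [-3.14, 3.14]. Speed limits (rad/s): [2.57, 2.57, 3.14, 3.14, 3.14, 3.14].

### API

Orientations are given as a unit quaternion [w, x, y, z].
In Python, from plant import status, vision, order, regions_of, manip gives the robot as it stands. The module is installed in compiled form; this text tells all that it offers.
- The arm moves only by the shell command python3 -m crank 'ROWS'. ROWS is JSON, one flat list of numbers, 5 for each row, row after row: the shift along the tool's x, y, z in mm, then the turn about the tool's z in degrees, then the opening in per cent of the stroke, from 0 (shut) to 100 (fully open). In form: [tx, ty, tz, yaw, fingers, tx, ty, tz, yaw, fingers, ...]. A call has exactly 10 rows; each row is the pose to reach, as a shift and turn from the pose commanded when the call began, along the tool's axes at that moment; what a row does not reach only later rows make up. A row lasts 1/10 s, in which the tool goes at most 50 mm and 8.59 degrees, less where a joint would pass 70% of its speed; a pose out of reach is approached as far as the arm can. A call with a gripper value outside its range is refused whole. The fingers move at their own pace and stop on an object; the grip force is fixed at half the most. Time passes only in rows, so rows that repeat a pose let the fingers close, or fill a call up. It gives the time, the measured TCP pose, the force and the opening at its end, in the units of the state.
- status.state(): the state, without advancing time (a new reading comes with each control period).
- vision.grab_frame(name): name is "side" or "top"; returns (picture, depth): 480x640x3 uint8, red, green, blue; 480x640 float32, m along the optical axis (not along the pixel's ray), 0 where there is no reading.
- vision.get_calibration(name): a dict with "camera_matrix" (3x3 intrinsics, pixels), "R" (3x3) and "t" (3): a world point X has camera coordinates R X + t. Camera axes: x right, y down, z forward; pixel columns grow to the right and rows downward; lengths in m; the calibration is good to about 2 mm. A picture is of the moment at which its call begins. get_calibration takes no time and is no camera call.
- order.job_done(): hands the job in, once; it reports no verdict.
Trained networks look in the newest picture that a camera, given by its name, has taken for a name from the list of things; names that differ only in an ending like _2 or _b are one class to them, and where a whole thing is asked for, a point or a joint stands for the part that bears it (a point fixed in the world has none). Each returns a list of dicts, best first, with "confidence" (0 to 1); they miss things now and then, are a little off and sometimes report something else, mostly with a low value. They report only what shows in the picture. A call takes as long as a camera call.
- regions_of(camera, name): "region" (480x640 bool, what is visible of it) and "extent" ([centre column, centre row, width, height] in pixels, round what is visible of it).
The state is a dict: "time": time; "joint_pos": joint angles; "joint_vel": joint speeds; "joint_efforts": joint torques, N m; "tool_pos": TCP position; "tool_rot": TCP orientation; "contact_force": force on the tool from outside, world axes, zero at the start; "ft_torque": the same for the moment, N m; "gripper_width": opening from 0.0 (shut) to 1.0 (fully open).
Only numpy, scipy, OpenCV 4.12 (cv2) and the standard library are available. Lean on these libraries where they do the work, as an engineer would, in place of code of your own. Each camera call takes 0.05 s, during which the arm holds its last target. There are 200 camera calls.

### The job

Check the bottles in at the label reader: with the pin spanner from the drying stand, both prongs in the holes of the lock ring, turn the ring counter-clockwise to its stop to open the shutter, and then stand every brown bottle upright on a place of its own on the reader, centred and with the coded label squarely facing the scanner bar. When all stand there, turn the ring clockwise back to its stop with the spanner, and put the spanner away prongs first, fully home in the slot of the holder block; do not turn or push the ring with the fingers or arm, and leave the vial and the timer where they are.

Things in the scene. Friction and masses are not known exactly. Their poses are not given: they have to be found in the camera images.
- reader: Label reader, fixed. Grey deck, top at z = 8 mm, from x = -75 to +115, y = -215 to +215 mm. Origin at bench level under the row of places; x points from the row to the scanner bar, y along the row. White scanner bar, 80 mm high, face at x = 66 to 70 mm, y = -212 to +67 mm, three windows. Lock ring at x = 0, y = +140 mm.
- lock_ring (a joint): Angle of the lock ring about the vertical, rad: 0 = closed, 1.3 = open, each against its stop; grows counter-clockwise seen from above. It turns with slight friction (about 0.15 N m) and stays where it is left. It drives a shutter that covers (0) or uncovers (1.3) the scanner windows.
- ring_center (a point): Middle of the lock ring's upper face, 24 mm above the bench. The ring is a flat aluminium disc, 100 mm across, 16 mm thick, its upper face flush all over save for two holes on one diameter, with a small lug at its rim on that diameter.
- ring_hole0 (a point): Mouth of one of the ring's two through holes, at the upper face; 12 x 12 mm, 16 mm deep, 30 mm from the ring's axis. It turns with the ring.
- ring_hole1 (a point): Mouth of the other hole, the same, diametrically opposite.
- pad0 (a point): Centre of a place for a bottle, a flat white disc with a black outline, 68 mm across, flush with the deck (8 mm above the bench), 66 mm in front of the scanner bar. At y = -155 mm of the reader.
- pad1 (a point): Like pad0, at y = -70 mm of the reader.
- pad2 (a point): Like pad0, at y = +15 mm of the reader.
- spanner: Pin spanner: upright flat steel plate, 8 mm thick, 88 mm high, 0.15 kg. Origin midway between the prong tips; x along the plate, y across it, z up. Two round prongs (8 mm thick, 14 mm long) point down at x = +-30 mm; head 80 mm wide, z = 14 to 40 mm; handle 44 mm wide, z = 40 to 88 mm: grip it across its 8 mm from above. Starts upright in the drying stand.
- prong0 (a point): Lower tip of the spanner's prong at its x = +30 mm.
- prong1 (a point): Lower tip of the spanner's prong at its x = -30 mm.
- drying_stand: Drying stand, fixed: white plate 125 x 60 x 8 mm with six slim posts up to 43 mm high, between which the spanner stands on its prongs (plate along the stand's x). Origin in the middle of its underside.
- holder_block: Holder block, fixed: grey block 120 x 50 x 40 mm with one slot in its top, 90 mm long along the block's x, 13 mm wide, 32 mm deep. Origin in the middle of its underside.
- slot_floor (a point): Middle of the slot's floor, 8 mm above the bench; the spanner's origin comes here when it is fully home (the upper 56 mm of the spanner then stand out).
- bottle0: Brown reagent bottle, upright on the bench, body 44 mm across up to 75 mm, white cap to 93 mm, on a weighted steel foot (54 mm across, 10 mm high); about 0.5 kg. Origin mid-underside, z up; x points to the side with the coded label (white patch 26 x 38 mm with black bars); a black rib on the cap points the same way. May be absent.
- label0 (a point): Middle of the coded label of bottle0, 22 mm from its axis, 41 mm up.
- bottle1: Brown reagent bottle, upright on the bench, body 44 mm across up to 75 mm, white cap to 93 mm, on a weighted steel foot (54 mm across, 10 mm high); about 0.5 kg. Origin mid-underside, z up; x points to the side with the coded label (white patch 26 x 38 mm with black bars); a black rib on the cap points the same way. May be absent.
- label1 (a point): Middle of the coded label of bottle1, 22 mm from its axis, 41 mm up.
- bottle2: Brown reagent bottle, upright on the bench, body 44 mm across up to 75 mm, white cap to 93 mm, on a weighted steel foot (54 mm across, 10 mm high); about 0.5 kg. Origin mid-underside, z up; x points to the side with the coded label (white patch 26 x 38 mm with black bars); a black rib on the cap points the same way. May be absent.
- label2 (a point): Middle of the coded label of bottle2, 22 mm from its axis, 41 mm up.
- vial_a: Bystander: glass vial with a screw cap, 23 mm across, 52 mm high; origin in the middle of its underside.
- timer_a: Bystander: flat timer, 66 x 66 x 18 mm; origin in the middle of its underside.

How it is judged:
By the outcome, as a careful person would: the job done as asked, in the order asked, and still so for the second after the job is handed in, with the robot touching nothing.
Of bottle0, bottle1, bottle2 only 2 to 3 are there at a start; the rules pass over those that are not, and their reading is None.
At some moment in a run one of bottle0, bottle1, bottle2 may be knocked a few centimetres aside while the robot is not near it.
It also fails if it takes over 210 s, if anything falls off the work surface, if the arm or the gripper's body presses on something with over 40 N, if the wrist force passes 120 N, or if a joint passes its speed limit or range.

## Working session

There is one attempt and no reset: what is moved stays moved. The work goes in short steps, Python scripts to look and compute and a shell command to move; the robot and the scene stay as the last step left them, time stands still between calls to the robot, and variables do not carry over. Pictures are saved under pics/ and viewed, on a budget of 14 in all, crops included, one or two more only if the job needs it, and the job is handed in when it is done.

```bash
mkdir -p pics; ls; cat > h.py <<'E'
import numpy as np, cv2
from plant import status, vision, order, regions_of, manip
from scipy.spatial.transform import Rotation as Ro
def cloud(n):
    im,d=vision.grab_frame(n); c=vision.get_calibration(n); K=c["camera_matrix"];R=np.array(c["R"]);t=np.array(c["t"])
    v,u=np.mgrid[:480,:640]; p=np.stack([(u-K[0][2])/K[0][0]*d,(v-K[1][2])/K[1][1]*d,d],-1)
    W=(p-t)@R; W[d==0]=np.nan
    return im,d,W
def save(im,f): cv2.imwrite('pics/'+f,cv2.cvtColor(im,cv2.COLOR_RGB2BGR))
def ray(n,uv,z):
    c=vision.get_calibration(n); K=np.array(c["camera_matrix"]);R=np.array(c["R"]);t=np.array(c["t"])
    o=-R.T@t; dr=R.T@np.linalg.solve(K,[uv[0],uv[1],1]); return o+dr*(z-o[2])/dr[2]
def proj(n,X):
    c=vision.get_calibration(n); K=np.array(c["camera_matrix"]);x=K@(np.array(c["R"])@np.array(X)+np.array(c["t"]));return x[:2]/x[2]
E
python3 - <<'E'
from h import *
s=status.state(); print(s,manip.tcp_to_grasp)
for n in ['top','side']:
    im,d,W=cloud(n); save(im,n+'0.png')
    c=vision.get_calibration(n); R=np.array(c["R"]); print(n,-R.T@np.array(c["t"]),R[2],c["camera_matrix"])
    for k in ['reader','lock_ring','spanner','drying_stand','holder_block','bottle0','vial_a','timer_a']:
        for r in regions_of(n,k):
            m=r['region']; print(n,k,round(r['confidence'],2),np.round(r['extent']),np.round(np.nanmedian(W[m],0),3),np.round(np.nanmax(W[m][:,2]),3))
E
```

```text
pics
{'time': 0.0, 'joint_pos': array([-1.40602206e+00,  5.33822326e-02,  1.61432849e+00,  4.21649941e-06,
        1.47596521e+00, -1.18999400e-01]), 'joint_vel': array([-4.36661611e-04,  1.24122573e-03,  4.33236351e-04, -7.99746807e-05,
       -5.77115112e-04, -1.61581639e-04]), 'joint_efforts': array([ 3.36509904e-03, -3.93684912e+01, -3.70171773e+01,  7.26807116e-05,
        7.09993605e-03,  8.86109149e-06]), 'tool_pos': array([ 0.17487885, -0.59933626,  0.20932672]), 'tool_rot': array([-1.04141166e-03,  9.89950430e-01,  1.41410962e-01, -2.17402862e-05]), 'contact_force': array([-0.65007028,  0.09574976,  0.01628007]), 'ft_torque': array([0.00350213, 0.02886448, 0.02939865]), 'gripper_width': 0.997116734867838} -0.0187
top [ 0.2829014  -0.0036975   1.24827317] [ 0.18202018  0.00246777 -0.9832917 ] [[486.72448294   0.         320.96981393]
 [  0.         486.72448294 235.21546785]
 [  0.           0.           1.        ]]
top reader 0.75 [320. 194. 172.  89.] [ 0.63  -0.     0.009] 0.088
top lock_ring 0.93 [265. 196.  36.  40.] [0.614 0.152 0.023] 0.032
top lock_ring 0.63 [474. 25
[... 988 characters left out ...]
 ] 0.1
side drying_stand 0.78 [360. 171.  44.  24.] [ 0.461 -0.366  0.009] 0.043
side drying_stand 0.6 [350. 239.  24.  45.] [ 0.433 -0.006  0.048] 0.098
side holder_block 0.57 [304. 382.  74.  54.] [0.46  0.381 0.038] 0.045
side bottle0 0.92 [362. 201.  25.  38.] [ 0.426 -0.159  0.049] 0.098
side bottle0 0.85 [350. 237.  25.  44.] [ 0.434 -0.006  0.047] 0.098
side bottle0 0.82 [338. 296.  32.  49.] [0.432 0.184 0.049] 0.097
side bottle0 0.53 [360. 174.  52.  27.] [ 0.451 -0.367  0.009] 0.043
side vial_a 0.65 [360. 349.  13.  28.] [0.374 0.292 0.033] 0.054
side timer_a 0.58 [384. 193.  25.  16.] [ 0.381 -0.253  0.016] 0.024
side timer_a 0.23 [363. 204.  27.  40.] [ 0.426 -0.159  0.048] 0.098
```

```bash
python3 - <<'E'
import cv2
a=cv2.imread('pics/top0.png')[140:310,150:500]; a=cv2.resize(a,(798,388),interpolation=3); cv2.imwrite('pics/t1.png',a)
b=cv2.imread('pics/side0.png')[140:420,170:440]; b=cv2.resize(b,(578,600),interpolation=3); cv2.imwrite('pics/s1.png',b)
E
```

```text
(no output)
```

View pics/t1.png

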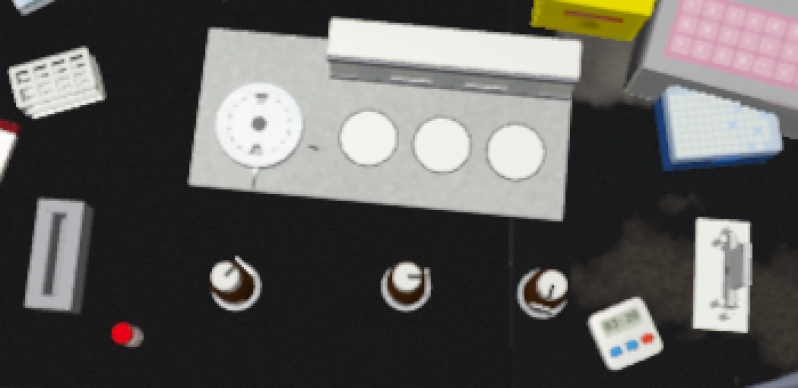

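View pics/s1.png

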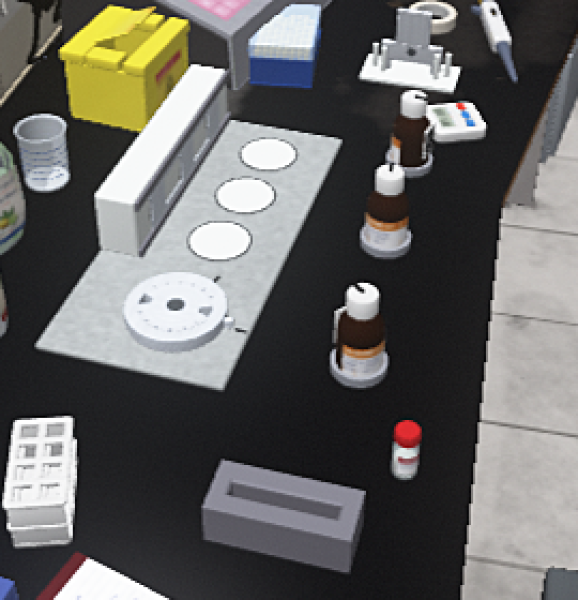

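```bash
cat >> h.py <<'E'
def pc(P):  # xy centre & main axis angle deg
    P=P[np.isfinite(P[:,0])]; (c,wh,a)=cv2.minAreaRect((P[:,:2]*1000).astype(np.float32)); w,h=wh
    a=a if w>h else a+90
    return np.round(c,1),np.round(wh,1),round((a+90)%180-90,1),len(P)
def circ(P): # circle fit
    A=np.c_[2*P,np.ones(len(P))];s=np.linalg.lstsq(A,(P**2).sum(1),rcond=None)[0];return s[:2],np.sqrt(s[2]+s[:2]@s[:2])
def discs(n,z,rng,lo=150,ar=(150,3000)):
    im=cv2.cvtColor(vision.grab_frame(n)[0],cv2.COLOR_RGB2GRAY)
    return im
def edge_world(n,cnt,z): return np.array([ray(n,p,z)[:2] for p in cnt.reshape(-1,2)])
E
python3 - <<'E'
from h import *
for n in ['top','side']:
    im,d,W=cloud(n); hsv=cv2.cvtColor(im,cv2.COLOR_RGB2HSV); g=cv2.cvtColor(im,cv2.COLOR_RGB2GRAY).astype(int)
    X,Y,Z=W[...,0],W[...,1],W[...,2]
    print(n)
    deck=(abs(Z-.008)<.006)&(X>.5)&(X<.78)&(abs(Y)<.3)&(g>90); print('deck',pc(W[deck]))
    # pads
    m=((g>215)&(X>.5)&(X<.7)&(Y<.09)&(Y>-.25)&(Z<.02)).astype(np.uint8)
    for th in [(200,)]:
        m=((g>205)&(X>.5)&(X<.75)&(Y<.3)&(Y>-.25)&(Z<.032)).astype(np.uint8)
        k,l,st,ce=cv2.connectedComponentsWithStats(m)
        for i in range(1,k):
            if st[i,4]>200:
                c=max(cv2.findContours((l==i).astype(np.uint8),0,1)[0],key=len)
                zz=.008 if st[i,4]<900 and ce[i] is not None else .024
                z=np.nanmedian(Z[l==i]); zz=.008 if z<.014 else .024
                e=cv2.fitEllipse(cv2.convexHull(c)); print('white',st[i,4],np.round(z,3),zz,np.round(ray(n,e[0],zz)*1000,1)[:2],circ(edge_world(n,c,zz))[0]*1000,circ(edge_world(n,c,zz))[1]*1000)
    blk=(Z>.034)&(Z<.05)&(X>.38)&(X<.54)&(Y>.33)&(Y<.45); print('block',pc(W[blk]))
    st=(Z>.003)&(Z<.014)&(X>.36)&(X<.55)&(Y<-.32)&(Y>-.45)&(g>120); print('stand',pc(W[st]))
    sp=(Z>.06)&(X>.36)&(X<.55)&(Y<-.32)&(Y>-.45); P=W[sp]; print('spanner',pc(P),np.round(P.min(0)*1000),np.round(P.max(0)*1000))
    sp=(Z>.085)&(X>.36)&(X<.55)&(Y<-.32)&(Y>-.45); P=W[sp]; print('spanner top',pc(P),P.mean(0))
    for yc in [.18,-.01,-.16]:
        b=(abs(X-.43)<.05)&(abs(Y-yc)<.05)&(Z>.086); P=W[b]; w=b&(g>150); dk=b&(g<110)
        print('bottle',yc,pc(P),np.round(P.mean(0)*1000),'white mean',np.round(W[w].mean(0)*1000),'dark',dk.sum(),np.round(W[dk].mean(0)*1000) if dk.any() else 0)
        f=(abs(X-.43)<.06)&(abs(Y-yc)<.06)&(Z>.004); print('  foot',pc(W[f]))
a=cv2.imread('pics/top0.png'); T=[]
for (u,v) in [(253,266),(328,265),(386,267),(265,196)]:
    T.append(cv2.resize(a[v-24:v+24,u-24:u+24],(390,290) if 0 else (300,300),interpolation=cv2.INTER_CUBIC))
cv2.imwrite('pics/t2.png',np.vstack([np.hstack(T[:2]),np.hstack(T[2:])]))
E
```

```text
top
deck (array([656.5, -37.7]), array([521.9, 262.7]), 85.3, 8384)
white 1070 0.024 0.024 [618.1 151.9] [617.83385556 151.55236754] 49.10319112912244
white 438 0.008 0.008 [606.2  26.6] [606.31034767  26.72197663] 30.358987549453353
white 435 0.008 0.008 [599.  -58.1] [599.1868659  -58.10812728] 30.22570750941656
white 436 0.008 0.008 [ 591.8 -142.8] [ 592.01520949 -142.76177123] 30.19062914229002
block (array([461.5, 369.8]), array([ 53.3, 120.1]), -3.2, 810)
stand (array([ 451.8, -374.3]), array([ 63.3, 125.4]), -3.3, 729)
spanner (array([ 451.4, -373.2]), array([ 9.9, 43.6]), -3.0, 145) [ 430. -378.   61.] [ 473. -367.  101.]
spanner top (array([ 451.3, -373.2]), array([ 9.8, 43.4]), -3.0, 86) [ 0.45081235 -0.37257646  0.09425674]
bottle 0.18 (array([432., 173.]), array([28.7, 26.9]), 46.3, 121) [432. 173.  93.] white mean [432. 173.  93.] dark 3 [436. 172.  92.]
  foot (array([430.1, 179.9]), array([118.1, 119.2]), -1.0, 472)
bottle -0.01 (array([433.3, -17.2]), array([27. , 26.4]), 0.8, 119) [434. -18.  93.] white mean [434. -17.  93.] dark 5 [431. -26.  94.]
  foot (array([429
[... 925 characters left out ...]
.5, -374.3]), array([42. , 17.5]), 2.0, 78) [ 0.45464226 -0.37427988  0.09263048]
bottle 0.18 (array([432.6, 171. ]), array([30.4, 28.8]), 89.2, 167) [432. 174.  92.] white mean [432. 175.  92.] dark 17 [434. 165.  93.]
  foot (array([436.1, 189.1]), array([112.3,  85.2]), 15.7, 992)
bottle -0.01 (array([434.9, -17.8]), array([28. , 27.9]), 23.5, 112) [435. -17.  93.] white mean [435. -16.  93.] dark 4 [436. -26.  96.]
  foot (array([430.3,  -8.1]), array([111.9, 112.5]), -1.3, 784)
bottle -0.16 (array([ 428.4, -171.1]), array([30.6, 30.1]), 40.0, 88) [ 428. -170.   93.] white mean [ 430. -169.   92.] dark 10 [ 421. -172.   94.]
  foot (array([ 423.5, -149. ]), array([97.4, 84.6]), 0.2, 638)
```

View pics/t2.png

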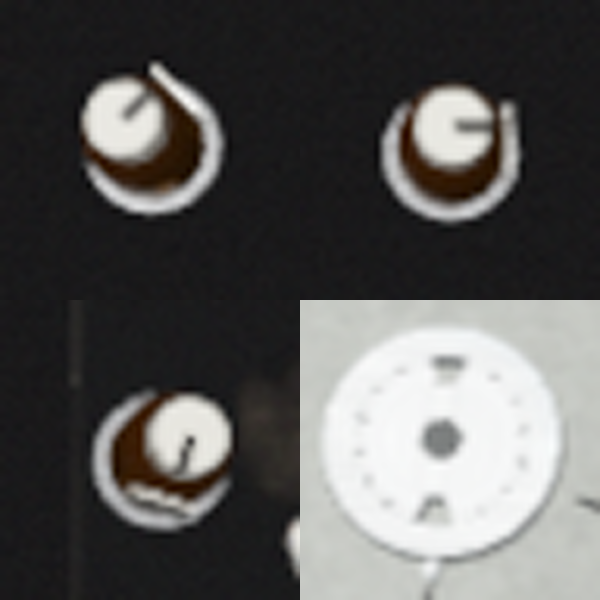

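```bash
cat >> h.py <<'E'
def pose():
    s=status.state(); w,x,y,z=s['tool_rot']; R=Ro.from_quat([x,y,z,w]).as_matrix(); return s,np.array(s['tool_pos']),R
def to(x,y,z,yaw):
    s,p,R=pose(); y0=np.degrees(np.arctan2(R[1,0],R[0,0])); d=R.T@(np.array([x,y,z])-p)*1000
    t=(-(yaw-y0)+180)%360-180
    c=np.cos(np.radians(y0));sn=np.sin(np.radians(y0))
    print('now',np.round(p*1000,1),'yaw',round(y0,1),'F',np.round(s['contact_force'],1),'grip',round(s['gripper_width'],3),'q6',round(s['joint_pos'][5],2),'tilt',np.round(R[:2,2],4))
    print('shift',np.round(d,1),'turn',round(t,1))
E
python3 -c "
from h import *
to(.452,-.3733,.16,-3.2)"
```

```text
now [ 175.  -600.   210.6] yaw 16.3 F [ 0.  -0.4  0.2] grip 0.999 q6 -0.12 tilt [ 0. -0.]
shift [ 329.4 -140.    50.6] turn 19.5
```

```bash
python3 -m crank '[40,-17,0,3,100, 82,-35,0,6,100, 123,-53,10,9,100, 165,-70,20,12,100, 206,-88,30,15,100, 247,-105,40,18,100, 288,-123,50,19.5,100, 329,-140,50,19.5,100, 329.4,-140,50.6,19.5,100, 329.4,-140,50.6,19.5,100]'; python3 -c "
from h import *
to(.452,-.3733,.057,-3.2)
im,d,W=cloud('top');save(im[200:310,380:560].repeat(4,0).repeat(4,1),'t3.png')"
```

```text
time: 2.0
tool_pos: [0.4526, -0.3727, 0.1599]
tool_rot: [0.0, 1.0, -0.027, -0.0]
contact_force: [0.5, -0.1, -0.4]
gripper_width: 0.997
now [ 452.6 -372.7  159.9] yaw -3.1 F [ 0.5 -0.1 -0.4] grip 0.997 q6 0.81 tilt [-0.0004 -0.0003]
shift [ -0.5   0.6 102.9] turn 0.1
```

View pics/t3.png

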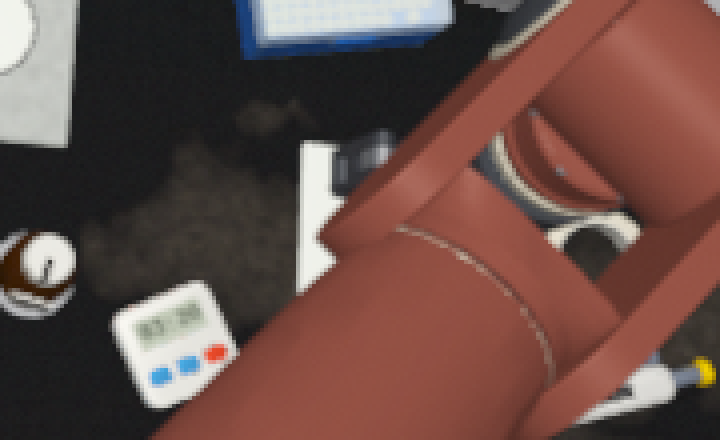

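```bash
python3 -m crank '[0,0,20,0,100, 0,0,40,0,100, 0,0,60,0,100, -0.5,0.5,75,0,100, -0.5,0.5,90,0,100, -0.5,0.5,103,0,100, -0.5,0.5,103,0,100, -0.5,0.5,103,0,0, -0.5,0.5,103,0,0, -0.5,0.5,103,0,0]'; python3 -m crank '[0,0,0,0,0, 0,0,0,0,0, 0,0,0,0,0, 0,0,-10,0,0, 0,0,-25,0,0, 0,0,-40,0,0, 0,0,-60,0,0, 0,0,-80,0,0, 0,0,-100,0,0, 0,0,-100,0,0]';python3 -c "
from h import *
to(.452,-.3733,.057,-3.2)
im,d,W=cloud('side')
for r in regions_of('side','spanner')[:2]:
  m=r['region'];P=W[m];print(r['confidence'],r['extent'],np.nanmin(P,0),np.nanmax(P,0))
save(cv2.resize(im[80:230,270:470],(800,600)),'s3.png')"
```

```text
time: 3.05
tool_pos: [0.4522, -0.3744, 0.0582]
tool_rot: [0.001, 1.0, -0.028, 0.001]
contact_force: [1.3, -0.2, -0.6]
gripper_width: 0.515
time: 4.05
tool_pos: [0.4534, -0.3753, 0.1624]
tool_rot: [0.003, 1.0, -0.028, 0.003]
contact_force: [-0.0, 0.0, -0.9]
gripper_width: 0.079
now [ 453.4 -375.3  162.4] yaw -3.2 F [-0.   0.  -0.9] grip 0.079 q6 0.81 tilt [ 0.0059 -0.0053]
shift [ -2.2  -2.5 105.4] turn -0.0
0.68 [364.8, 125.3, 26.6, 30.6] [ 4.15849042e-01 -6.28545296e-01  2.50974551e-04] [ 0.4929505  -0.36557531  0.20118652]
0.55 [348.4, 238.7, 24.6, 46.6] [ 0.40910922 -0.15984632 -0.00131758] [0.46184461 0.00701057 0.09710747]
```

View pics/s3.png

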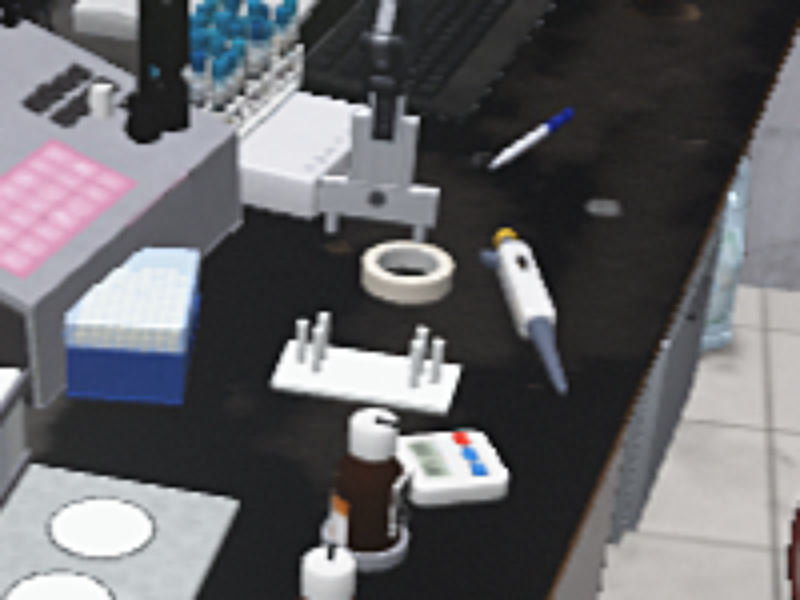

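```bash
python3 -c "
from h import *
to(.618,.152,.2,-5)"; 
```

```text
now [ 451.8 -373.8  158.1] yaw -3.2 F [-0.   0.4 -1.5] grip 0.076 q6 0.81 tilt [ 0.0012 -0.0008]
shift [ 136.4 -534.3  -42.2] turn 1.8
```

```bash
python3 -m crank '[4,-20,-20,0,0, 14,-50,-42,0,0, 26,-95,-42,0,0, 38,-142,-42,0,0, 50,-189,-42,0,0, 62,-236,-42,0,0, 74,-283,-42,0,0, 86,-330,-42,0,0, 98,-377,-42,0,0, 110,-420,-42,0.5,0]'; python3 -m crank '[12,-40,0,1,0, 21,-75,0,1.3,0, 26,-100,0,1.3,0, 26.4,-110,0,1.3,0, 26.4,-114.3,30,1.3,0, 26.4,-114.3,60,1.3,0, 26.4,-114.3,85,1.3,0, 26.4,-114.3,103,1.3,0, 26.4,-114.3,103,1.3,0, 26.4,-114.3,103,1.3,0]';python3 -c "
from h import *
to(.618,.152,.09,-5)
im,d,W=cloud('top');save(cv2.resize(im[150:240,215:335],(800,600),interpolation=2),'t4.png')
im,d,W=cloud('side')
save(cv2.resize(im[210:330,180:340],(800,600),interpolation=2),'s4.png')"
```

```text
time: 5.15
tool_pos: [0.5842, 0.0418, 0.1973]
tool_rot: [-0.0, 0.999, -0.032, -0.001]
contact_force: [1.1, -0.5, -1.5]
gripper_width: 0.073
time: 6.15
tool_pos: [0.6189, 0.1512, 0.0961]
tool_rot: [0.0, 0.999, -0.044, -0.0]
contact_force: [-0.4, 0.6, -0.6]
gripper_width: 0.075
now [618.9 151.2  96.1] yaw -5.1 F [-0.4  0.6 -0.6] grip 0.075 q6 1.78 tilt [-0.0003 -0.0001]
shift [-0.9 -0.7  6.1] turn -0.1
```

View pics/s4.png

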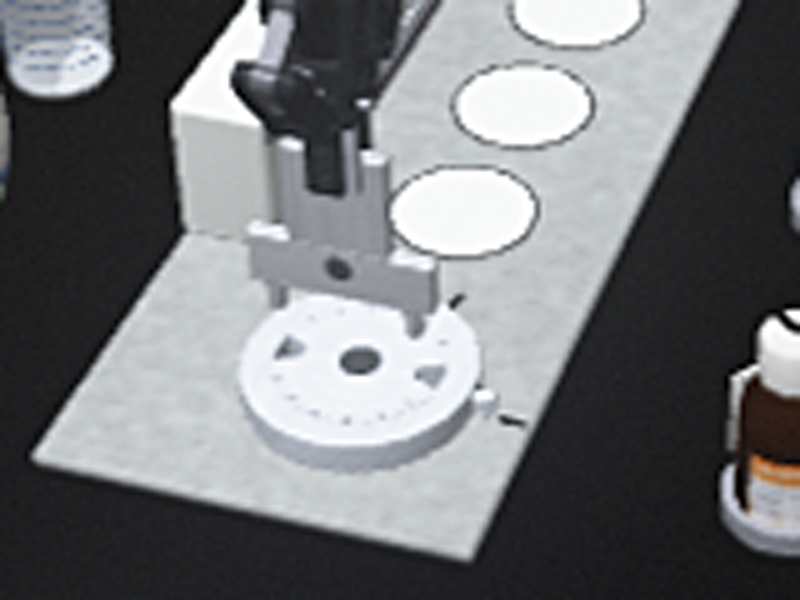

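View pics/t4.png

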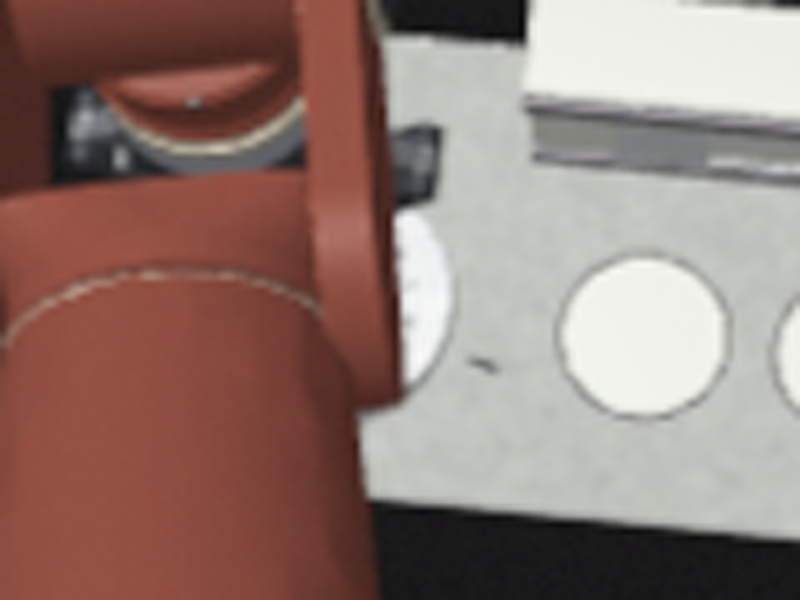

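```bash
python3 -c "
from h import *
for z,a in ((.0461,[(277,305),(416,333)]),(.024,[(291,347),(431,376),(360,361)])):
  for u,v in a: print(z,np.round(ray('side',((u-2)/5+180,(v-2)/5+210),z)*1000,1))
print(proj('top',[.618,.152,.024]))
"

```

```text
0.0461 [652.8 146.2  46.1]
0.0461 [592.2 150.6  46.1]
0.024 [648.3 146.3  24. ]
0.024 [586.6 151.   24. ]
0.024 [617.7 148.5  24. ]
[262.77764074 193.47212884]
```

```bash
python3 -m crank '[-2,0,4,0,0, -4,0,9,0,0, -4,0,14,0,0, -4,0,17,0,0, -4,0,17,0,0, -4,0,17,0,0, -4,0,17,0,0, -4,0,17,0,0, -4,0,17,0,0, -4,0,17,0,0]';python3 -c "
from h import *
to(.618,.152,.09,-5)
im,d,W=cloud('side')
save(cv2.resize(im[245:310,215:302],(800,598),interpolation=2),'s5.png')"
```

```text
time: 7.25
tool_pos: [0.6149, 0.152, 0.0792]
tool_rot: [-0.0, 0.999, -0.044, 0.0]
contact_force: [0.1, 1.4, -2.3]
gripper_width: 0.08
now [614.9 152.   79.2] yaw -5.0 F [ 0.1  1.4 -2.3] grip 0.08 q6 1.78 tilt [0.0002 0.    ]
shift [  3.   -0.3 -10.8] turn -0.0
```

View pics/s5.png

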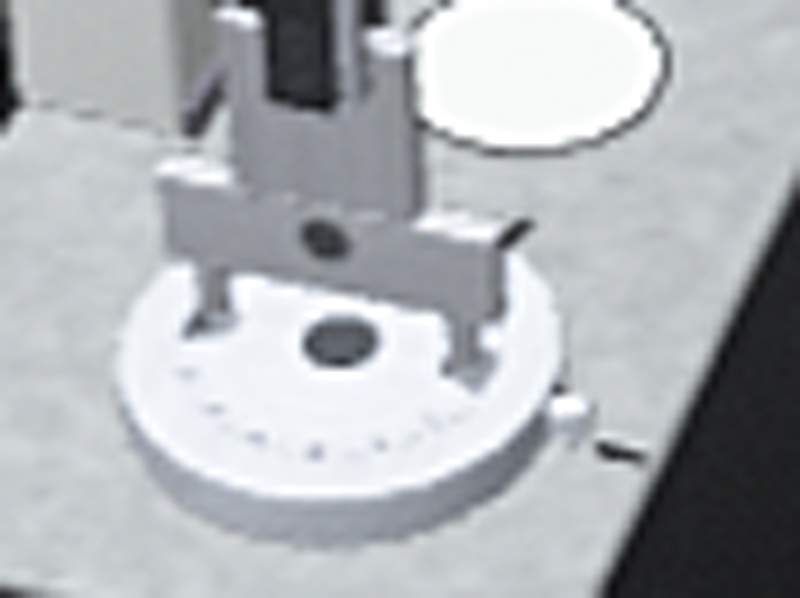

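```bash
python3 -m crank '[0,0,1,0,0, 0,0,2,0,0, 0,0,3,0,0, 0,0,4,0,0, 0,0,5,0,0, 0,0,6,0,0, 0,0,7,0,0, 0,0,8,0,0, 0,0,8,0,0, 0,0,8,0,0]'
```

```text
time: 8.3
tool_pos: [0.6147, 0.1518, 0.0708]
tool_rot: [0.0, 0.999, -0.044, -0.0]
contact_force: [-0.2, -1.3, -1.4]
gripper_width: 0.077
```

```bash
python3 -m crank '[0,0,1,0,0, 0,0,2,0,0, 0,0,3,0,0, 0,0,4,0,0, 0,0,5,0,0, 0,0,6,0,0, 0,0,7,0,0, 0,0,8,0,0, 0,0,9,0,0, 0,0,9,0,0]';python3 -c "
from h import *
to(.618,.152,.09,-5+74.5)
im,d,W=cloud('side')
save(cv2.resize(im[245:310,215:302],(800,598),interpolation=2),'s6.png')"
```

```text
time: 9.3
tool_pos: [0.6148, 0.1519, 0.0618]
tool_rot: [0.0, 0.999, -0.044, -0.0]
contact_force: [-0.2, -1.7, -0.9]
gripper_width: 0.076
now [614.8 151.9  61.8] yaw -5.0 F [-0.2 -1.7 -0.9] grip 0.076 q6 1.78 tilt [-0.0002 -0.0001]
shift [  3.2  -0.4 -28.2] turn -74.5
```

View pics/s6.png

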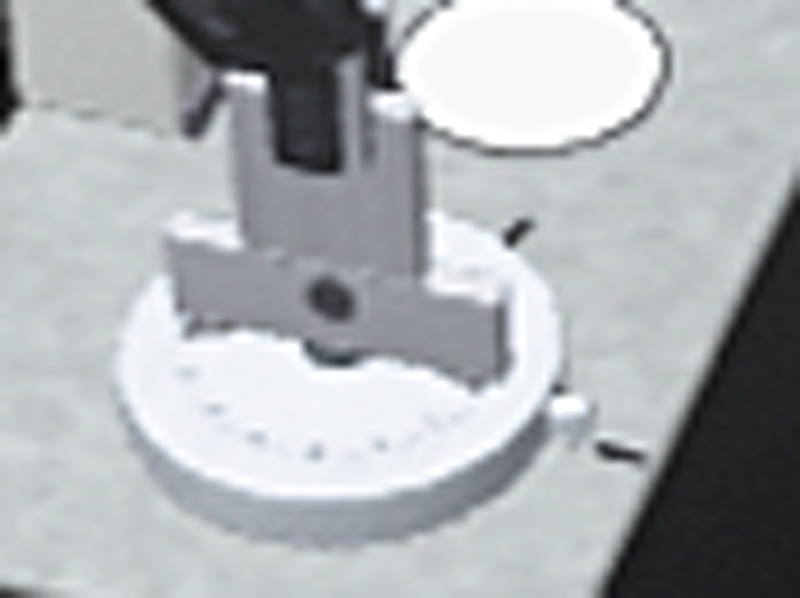

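```bash
python3 -m crank '[0,0.4,0,-8,0, 0.1,0.85,0,-16,0, 0.3,1.3,0,-24,0, 0.5,1.6,0,-32,0, 0.7,2,0,-40,0, 1,2.3,0,-48,0, 1.4,2.6,0,-56,0, 1.7,2.8,0,-64,0, 2.1,2.95,0,-72,0, 2.3,3,0,-75,0]';python3 -c "
from h import *
s=status.state();print(s['ft_torque'])
to(.618,.152,.09,-5+74.5)"
```

```text
time: 10.35
tool_pos: [0.6163, 0.1482, 0.0617]
tool_rot: [-0.0, 0.819, 0.574, -0.001]
contact_force: [-3.1, -3.0, -0.5]
gripper_width: 0.07
[-0.67703171  0.50874893 -0.17829305]
now [616.3 148.2  61.7] yaw 70.1 F [-3.1 -3.  -0.5] grip 0.07 q6 0.47 tilt [-0.0018 -0.001 ]
shift [  4.1   0.3 -28.3] turn 0.6
```

```bash
python3 -m crank '[0,0,0,-1,0, 0,0,0,-2,0, 0,0,0,-2,0, 0,0,0,-2,0, 0,0,0,-2,0,  0,0,0,-2,0, 0,0,0,-2,0, 0,0,0,-2,0, 0,0,0,-2,0, 0,0,0,-2,0]';python3 -c "
from h import *
s=status.state();print(s['ft_torque'])
to(.618,.152,.09,-5+74.5)"
```

```text
time: 11.35
tool_pos: [0.6165, 0.1488, 0.0616]
tool_rot: [-0.0, 0.809, 0.587, -0.0]
contact_force: [-2.8, -3.3, -2.6]
gripper_width: 0.077
[-0.77406393  0.7967482  -0.08596909]
now [616.5 148.8  61.6] yaw 72.0 F [-2.8 -3.3 -2.6] grip 0.077 q6 0.43 tilt [-0.001  -0.0001]
shift [  3.5   0.4 -28.4] turn 2.5
```

```bash
python3 -m crank '[0,0,0,-1,0, 0,0,0,-2,0, 0,0,0,-3,0, 0,0,0,-3,0, 0,0,0,-3,0,  0,0,0,-3,0, 0,0,0,-3,0, 0,0,0,-3,0, 0,0,0,-3,0, 0,0,0,-3,0]';python3 -c "
from h import *
s=status.state();print(s['ft_torque'])
to(.618,.152,.09,-5+74.5)
im,d,W=cloud('side')
save(cv2.resize(im[225:310,200:313],(798,600),interpolation=2),'s7.png')"
```

```text
time: 12.35
tool_pos: [0.6166, 0.1488, 0.0617]
tool_rot: [-0.0, 0.794, 0.608, -0.0]
contact_force: [-3.5, -3.4, -6.7]
gripper_width: 0.078
[-0.7674488   0.7876857  -0.61297026]
now [616.6 148.8  61.7] yaw 75.0 F [-3.5 -3.4 -6.7] grip 0.078 q6 0.38 tilt [-0.0007 -0.0001]
shift [  3.5   0.5 -28.3] turn 5.5
```

View pics/s7.png

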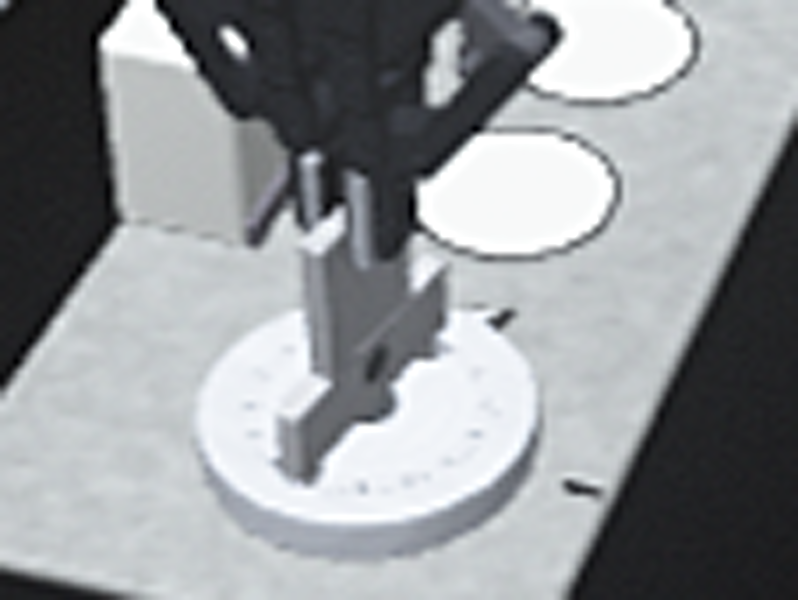

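```bash
python3 -m crank '[0,0,0,-1,0, 0,0,0,-2,0, 0,0,0,-2,0, 0,0,0,-2,0, 0,0,0,-2,0,  0,0,0,-2,0, 0,0,0,-2,0, 0,0,0,-2,0, 0,0,0,-2,0, 0,0,0,-2,0]';python3 -c "
from h import *
s=status.state();print(s['ft_torque'])
to(.618,.152,.09,-5+74.5)"
```

```text
time: 13.4
tool_pos: [0.6167, 0.1487, 0.0617]
tool_rot: [-0.0, 0.783, 0.622, -0.0]
contact_force: [-3.5, -2.9, -8.3]
gripper_width: 0.078
[-0.83011877  0.72957722 -1.0299112 ]
now [616.7 148.7  61.7] yaw 77.0 F [-3.5 -2.9 -8.3] grip 0.078 q6 0.35 tilt [-0.0004 -0.0001]
shift [  3.5   0.5 -28.3] turn 7.5
```

```bash
python3 -m crank '[0,0,0,1,0, 0,0,0,2,0, 0,0,0.5,3,0, 0,0,1,3,0, 0,0,1,3,0,  0,0,1,3,40, 0,0,1,3,40, 0,0,1,3,40, 0,0,1,3,40, 0,0,1,3,40]';python3 -m crank '[0,0,-10,0,40, 0,0,-20,0,40, 0,0,-35,0,40, 0,0,-60,0,40, 0,0,-90,0,60, 0,0,-120,0,100, 0,0,-150,0,100, 0,0,-160,0,100, -40,0,-160,0,100, -80,0,-160,0,100]';python3 -c "
from h import *
to(.43,.18,.2,-51)
im,d,W=cloud('side')
save(cv2.resize(im[140:340,200:400],(600,600),interpolation=2),'s8.png')
for r in regions_of('side','spanner')[:2]:
  m=r['region'];P=W[m];print(r['confidence'],r['extent'],np.nanmedian(P,0),np.nanmax(P,0))
"
```

```text
time: 14.4
tool_pos: [0.6177, 0.1491, 0.0619]
tool_rot: [0.0, 0.799, 0.602, 0.001]
contact_force: [0.4, -0.7, 0.4]
gripper_width: 0.402
time: 15.4
tool_pos: [0.5947, 0.0718, 0.2217]
tool_rot: [0.0, 0.798, 0.602, 0.0]
contact_force: [0.7, -0.4, -1.2]
gripper_width: 1.001
now [594.7  71.8 221.7] yaw 74.1 F [ 0.7 -0.4 -1.2] grip 1.001 q6 0.27 tilt [ 0.0012 -0.0001]
shift [  59.  -188.    21.5] turn 125.1
0.73 [252.7, 272.5, 24.3, 46.8] [0.61563646 0.15611521 0.05530242] [0.66133165 0.19056345 0.10054708]
```

View pics/s8.png

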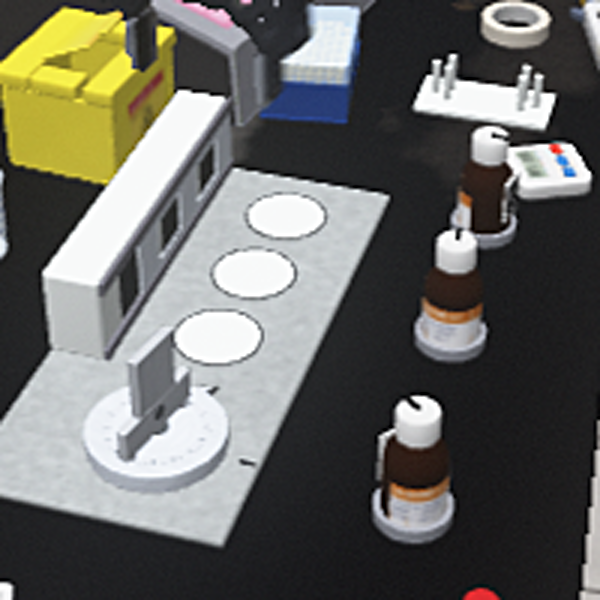

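```bash
python3 -c "
from h import *
to(.432,.1735,.16,-48)"
```

```text
now [593.8  68.6 220.9] yaw 73.7 F [-0.2  0.3  0.3] grip 1.001 q6 0.28 tilt [-0.0006 -0.0014]
shift [  55.5 -184.7   60.8] turn 121.7
```

```bash
python3 -m crank '[6,-25,0,8,100, 14,-50,0,16,100, 22,-75,0,24,100, 30,-100,0,32,100, 38,-125,0,40,100, 46,-150,0,48,100, 52,-175,0,56,100, 55.5,-184.7,0,64,100, 55.5,-184.7,0,72,100, 55.5,-184.7,0,80,100]'; python3 -m crank '[0,0,5,8,100, 0,0,10,16,100, 0,0,20,24,100, 0,0,30,32,100, 0,0,40,40,100, 0,0,50,41.7,100, 0,0,60,41.7,100, 0,0,60,41.7,100, 0,0,60,41.7,100, 0,0,60,41.7,100]';python3 -c "
from h import *
to(.432,.1735,.037,-48)
im,d,W=cloud('side')
X,Y,Z=W[...,0],W[...,1],W[...,2]
b=(abs(X-.43)<.04)&(abs(Y-.175)<.04)&(Z>.08)&(Z<.11);print(pc(W[b]))"
```

```text
time: 16.5
tool_pos: [0.432, 0.177, 0.2209]
tool_rot: [-0.0, 0.998, -0.055, -0.0]
contact_force: [0.2, 0.1, 0.3]
gripper_width: 0.995
time: 17.5
tool_pos: [0.433, 0.1764, 0.1617]
tool_rot: [-0.0, 0.915, -0.404, 0.0]
contact_force: [0.1, -0.2, -0.8]
gripper_width: 0.997
now [433.  176.4 161.7] yaw -47.7 F [ 0.1 -0.2 -0.8] grip 0.997 q6 2.63 tilt [0.001  0.0002]
shift [  1.4   2.8 124.7] turn 0.3
(array([432.4, 171.8]), array([28.8, 29.9]), -78.3, 199)
```

```bash
python3 -m crank '[1.4,2.8,20,0.3,100, 1.4,2.8,40,0.3,100, 1.4,2.8,60,0.3,100, 1.4,2.8,80,0.3,100, 1.4,2.8,100,0.3,100, 1.4,2.8,115,0.3,100, 1.4,2.8,124.7,0.3,100, 1.4,2.8,124.7,0.3,100, 1.4,2.8,124.7,0.3,0, 1.4,2.8,124.7,0.3,0]'; python3 -m crank '[0,0,0,0,0, 0,0,0,0,0, 0,0,0,0,0, 0,0,0,0,0, 0,0,-10,0,0, 0,0,-30,0,0, 0,0,-50,0,0, 0,0,-75,0,0, 0,0,-100,0,0, 0,0,-120,0,0]';python3 -c "
from h import *
to(.43,.35,.2,96)"
```

```text
time: 18.55
tool_pos: [0.4325, 0.1736, 0.0376]
tool_rot: [-0.001, 0.913, -0.407, 0.001]
contact_force: [0.1, -0.6, -0.3]
gripper_width: 0.688
time: 19.55
tool_pos: [0.4311, 0.1734, 0.1571]
tool_rot: [-0.0, 0.913, -0.407, -0.0]
contact_force: [-1.0, 0.1, -5.6]
gripper_width: 0.418
now [431.1 173.4 157.1] yaw -48.0 F [-1.   0.1 -5.6] grip 0.418 q6 2.63 tilt [-0.0001  0.0003]
shift [-132.  -117.3  -42.8] turn -144.0
```

```bash
python3 -m crank '[-15,-13,-5,-8,0, -30,-26,-10,-16,0, -50,-44,-20,-24,0, -70,-62,-30,-32,0, -90,-80,-42,-40,0, -110,-98,-42,-48,0, -125,-110,-42,-56,0, -132,-117,-42,-64,0, -132,-117,-42,-72,0, -132,-117,-42,-80,0]'; python3 -m crank '[0,0,0,-8,0, 0,0,0,-16,0, 0,0,0,-24,0, 0,0,0,-32,0, 0,0,0,-40,0, 0,0,0,-48,0, 0,0,0,-56,0, 0,0,0,-64,0, 0,0,0,-66.6,0, 0,0,0,-66.6,0]';cat >> h.py <<'E'
def label(f=None):
    s,p,R=pose(); g=p+R@[0,0,manip.tcp_to_grasp]
    im,d,W=cloud('side'); uv=proj('side',g-[0,0,.02]); u,v=uv.astype(int)
    if f: save(cv2.resize(im[max(v-55,0):v+55,u-55:u+55],(600,600),interpolation=2),f)
    c=vision.get_calibration('side');cam=-np.array(c["R"]).T@np.array(c["t"])
    print('axis px',uv,'crop origin',u-55,max(v-55,0),'bearing to cam',np.degrees(np.arctan2(cam[1]-p[1],cam[0]-p[0])))
    return im,W,g,uv
E
python3 -c "
from h import *
to(.43,.35,.2,98.6)
label('s9.png')"
```

```text
time: 20.55
tool_pos: [0.4292, 0.3498, 0.197]
tool_rot: [0.0, 0.96, 0.279, -0.001]
contact_force: [-0.2, -0.4, -6.3]
gripper_width: 0.414
time: 21.55
tool_pos: [0.4295, 0.3494, 0.1972]
tool_rot: [-0.0, 0.652, 0.758, -0.001]
contact_force: [0.5, -0.5, -6.0]
gripper_width: 0.418
now [429.5 349.4 197.2] yaw 98.6 F [ 0.5 -0.5 -6. ] grip 0.418 q6 0.4 tilt [-0.0019 -0.0009]
shift [ 0.5  0.6 -2.8] turn -0.0
axis px [326.18959328 301.47107614] crop origin 271 246 bearing to cam 98.53093346615329
```

View pics/s9.png

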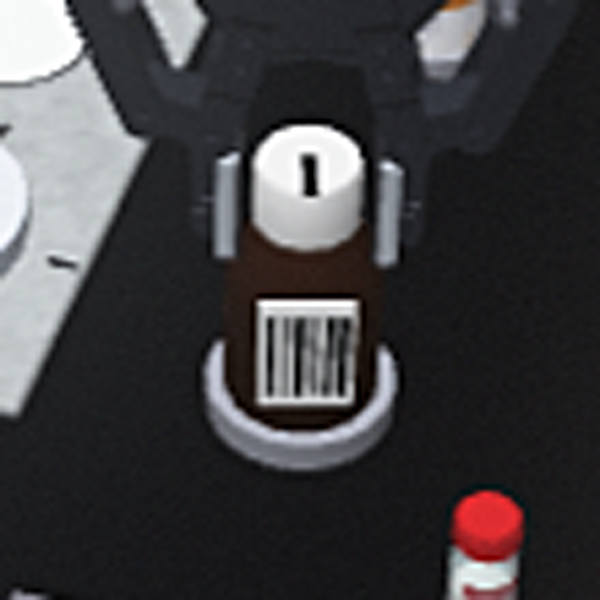

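```bash
python3 -c "
from h import *
to(.6062,.0266,.16,-6.8)"
```

```text
now [429.6 349.4 197.4] yaw 98.5 F [-0.  -0.7 -5.2] grip 0.417 q6 0.4 tilt [-0.0016 -0.0008]
shift [-345.4  127.    37.4] turn 105.3
```

```bash
python3 -m crank '[-35,13,0,8,0, -70,26,0,16,0, -105,39,0,24,0, -140,51,0,32,0, -175,64,0,40,0, -210,77,0,48,0, -245,90,0,56,0, -280,103,0,64,0, -315,116,0,72,0, -345.4,127,0,80,0]'; python3 -m crank '[0,0,0,8,0, 0,0,0,16,0, 0,0,0,24,0, 0,0,0,25.3,0, 0,0,15,25.3,0, 0,0,37,25.3,0, 0,0,37,25.3,0, 0,0,37,25.3,0, 0,0,37,25.3,0, 0,0,37,25.3,0]';python3 -c "
from h import *
to(.6062,.0266,.0465,-6.8)"
```

```text
time: 22.6
tool_pos: [0.6076, 0.0254, 0.1978]
tool_rot: [-0.0, 0.988, 0.158, -0.0]
contact_force: [-0.0, 0.5, -5.5]
gripper_width: 0.416
time: 23.6
tool_pos: [0.6081, 0.0271, 0.1628]
tool_rot: [0.0, 0.998, -0.059, 0.001]
contact_force: [-0.1, -0.6, -5.3]
gripper_width: 0.41
now [608.1  27.1 162.8] yaw -6.7 F [-0.1 -0.6 -5.3] grip 0.41 q6 1.61 tilt [ 0.0024 -0.0002]
shift [ -2.1   0.7 116.3] turn 0.1
```

```bash
python3 -m crank '[-1,0.5,20,0,0, -2,0.7,40,0,0, -2,0.7,60,0,0, -2,0.7,80,0,0, -2,0.7,95,0,0, -2,0.7,106,0,0, -2,0.7,106,0,0, -2,0.7,106,0,0, -2,0.7,106,0,0, -2,0.7,106,0,0]';python3 -c "
from h import *
to(.6062,.0266,.0465,-6.8)"
```

```text
time: 24.6
tool_pos: [0.6061, 0.0266, 0.0567]
tool_rot: [0.0, 0.998, -0.059, 0.001]
contact_force: [0.3, 0.2, -5.9]
gripper_width: 0.418
now [606.1  26.6  56.7] yaw -6.7 F [ 0.3  0.2 -5.9] grip 0.418 q6 1.61 tilt [ 0.0024 -0.0002]
shift [ 0.  -0.  10.2] turn 0.1
```

```bash
python3 -m crank '[0,0,5,0,0, 0,0,10,0,0, 0,0,10.4,0,0, 0,0,10.4,0,0, 0,0,10.4,0,60, 0,0,10.4,0,65, 0,0,10.4,0,65, 0,0,10.4,0,65, 0,0,0,0,65, 0,0,-10,0,65]';python3 -m crank '[0,0,-30,0,65, 0,0,-60,0,65, 0,0,-90,0,65, 0,0,-120,0,65, -40,0,-130,0,65, -80,0,-130,0,65, -120,0,-130,0,100, -160,0,-130,0,100, -200,0,-130,0,100, -240,0,-130,0,100]';python3 -c "
from h import *
to(.4335,-.0173,.16,-75)
im,d,W=cloud('top');X,Y,Z=W[...,0],W[...,1],W[...,2]
b=(abs(X-.606)<.04)&(abs(Y-.026)<.04)&(Z>.09)&(Z<.115);print(pc(W[b]))
for yc in (-.0173,-.170):
  b=(abs(X-.43)<.06)&(abs(Y-yc)<.06)&(Z>.086)&(Z<.11);print(pc(W[b]),W[b].mean(0))
save(cv2.resize(im[160:300,210:420],(798,532),interpolation=2),'t10.png')
im,d,W=cloud('side');X,Y,Z=W[...,0],W[...,1],W[...,2]
b=(abs(X-.606)<.04)&(abs(Y-.026)<.04)&(Z>.09)&(Z<.115);print(pc(W[b]))
"
```

```text
time: 25.6
tool_pos: [0.605, 0.0267, 0.0658]
tool_rot: [-0.0, 0.998, -0.059, -0.0]
contact_force: [0.5, -0.2, -0.5]
gripper_width: 0.644
time: 26.6
tool_pos: [0.3655, 0.055, 0.1963]
tool_rot: [-0.0, 0.998, -0.059, 0.001]
contact_force: [-0.8, 0.5, 1.4]
gripper_width: 0.999
now [365.5  55.  196.3] yaw -6.7 F [-0.8  0.5  1.4] grip 0.999 q6 1.64 tilt [ 0.0017 -0.    ]
shift [75.9 63.8 36.5] turn 68.3
(array([608.2,  28.6]), array([27.4, 26.9]), 1.0, 119)
(array([433.5, -20.1]), array([26.8, 21.4]), 5.1, 92) [ 0.43386376 -0.02027831  0.09328454]
(array([ 400.8, -176.3]), array([27.4, 28.5]), -63.7, 123) [ 0.40054865 -0.17592939  0.0930032 ]
(array([609.8,  26. ]), array([27.2, 32. ]), -49.9, 134)
```

View pics/t10.png

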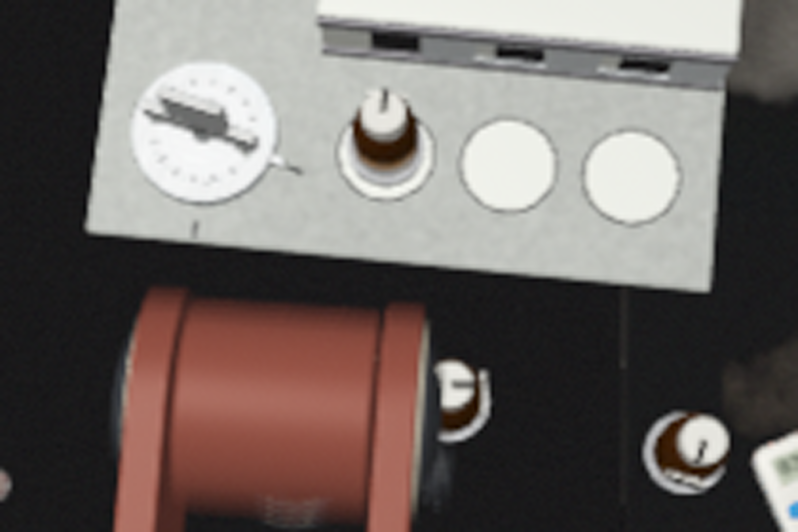

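```bash
python3 -m crank '[20,16,0,8,100, 40,32,0,16,100, 60,48,0,24,100, 76,64,0,32,100, 76.4,63.9,10,40,100, 76.4,63.9,20,48,100, 76.4,63.9,30,56,100, 76.4,63.9,36,64,100, 76.4,63.9,36,68.3,100, 76.4,63.9,36,68.3,100]';python3 -c "
from h import *
to(.434,-.0173,.037,-75)"
```

```text
time: 27.7
tool_pos: [0.4359, -0.0178, 0.1599]
tool_rot: [-0.0, 0.793, -0.609, 0.0]
contact_force: [-0.3, -0.4, -0.4]
gripper_width: 1.001
now [435.9 -17.8 159.9] yaw -75.0 F [-0.3 -0.4 -0.4] grip 1.001 q6 2.67 tilt [ 0.0009 -0.0002]
shift [ -1.1   1.8 122.9] turn -0.0
```

```bash
python3 -m crank '[-1.1,1.8,20,0,100, -1.1,1.8,40,0,100, -1.1,1.8,60,0,100, -1.1,1.8,80,0,100, -1.1,1.8,100,0,100, -1.1,1.8,115,0,100, -1.1,1.8,123,0,100, -1.1,1.8,123,0,100, -1.1,1.8,123,0,0, -1.1,1.8,123,0,0]'; python3 -m crank '[0,0,0,0,0, 0,0,0,0,0, 0,0,0,0,0, 0,0,0,0,0, 0,0,-10,0,0, 0,0,-30,0,0, 0,0,-60,0,0, 0,0,-100,0,0, 0,0,-140,0,0, 0,0,-160,0,0]';python3 -c "
from h import *
to(.43,.35,.2,113.5)"
```

```text
time: 28.7
tool_pos: [0.4342, -0.0173, 0.0376]
tool_rot: [-0.0, 0.793, -0.609, 0.001]
contact_force: [-0.0, -0.2, -0.3]
gripper_width: 0.691
time: 29.7
tool_pos: [0.4336, -0.0172, 0.1993]
tool_rot: [-0.001, 0.793, -0.609, 0.001]
contact_force: [-0.0, 0.3, -5.9]
gripper_width: 0.418
now [433.6 -17.2 199.3] yaw -75.0 F [-0.   0.3 -5.9] grip 0.418 q6 2.67 tilt [ 0.003  -0.0008]
shift [-355.6  -91.4   -1. ] turn 171.5
```

```bash
python3 -m crank '[-36,-9,0,-8,0, -72,-18,0,-16,0, -108,-27,0,-24,0, -144,-36,0,-32,0, -180,-46,0,-40,0, -216,-55,0,-48,0, -252,-64,0,-56,0, -288,-73,0,-64,0, -324,-82,0,-72,0, -355.6,-91.4,0,-80,0]'; python3 -m crank '[0,0,0,-8,0, 0,0,0,-16,0, 0,0,0,-24,0, 0,0,0,-32,0, 0,0,0,-40,0, 0,0,0,-48,0, 0,0,0,-56,0, 0,0,0,-64,0, 0,0,0,-72,0, 0,0,0,-80,0]';python3 -m crank '[0,0,0,-8,0, 0,0,0,-16,0, 0,0,0,-24,0, 0,0,0,-28.5,0, 0,0,0,-28.5,0, 0,0,0,-28.5,0, 0,0,0,-28.5,0, 0,0,0,-28.5,0, 0,0,0,-28.5,0, 0,0,0,-28.5,0]'; python3 -c "
from h import *
to(.43,.35,.2,113.5)
label('s11.png')"
```

```text
time: 30.7
tool_pos: [0.4279, 0.3511, 0.1944]
tool_rot: [0.001, 0.999, 0.047, -0.002]
contact_force: [0.6, -1.0, -5.2]
gripper_width: 0.411
time: 31.7
tool_pos: [0.4283, 0.3491, 0.1943]
tool_rot: [-0.0, 0.736, 0.677, -0.002]
contact_force: [0.2, -0.6, -5.7]
gripper_width: 0.406
time: 32.7
tool_pos: [0.4297, 0.3501, 0.1963]
tool_rot: [-0.0, 0.549, 0.836, -0.0]
contact_force: [-0.1, 0.7, -5.7]
gripper_width: 0.403
now [429.7 350.1 196.3] yaw 113.4 F [-0.1  0.7 -5.7] grip 0.403 q6 0.14 tilt [-0. -0.]
shift [-0.2  0.3 -3.7] turn -0.1
axis px [325.9678706  302.18597712] crop origin 270 247 bearing to cam 98.5624351760451
```

View pics/s11.png

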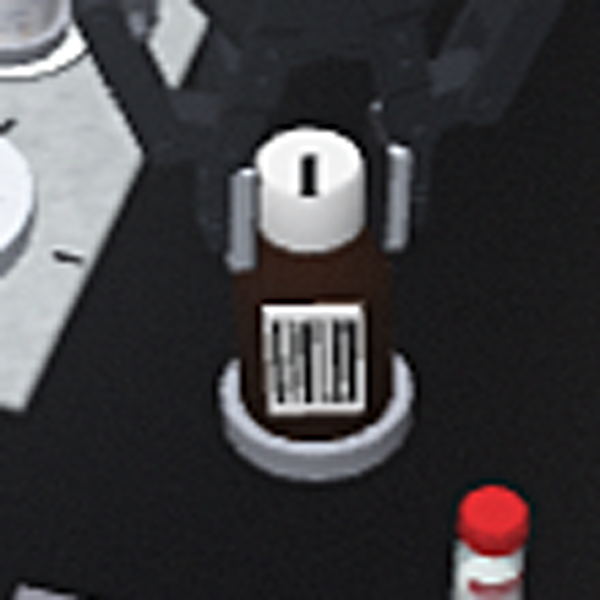

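```bash
python3 -c "
from h import *
for dx in (0,):
  a=proj('side',[.43,.35,.16]);b=proj('side',[.43,.35,.25]);print((a-[270,247])*5.4545,(b-[270,247])*5.4545)
to(.5991,-.0581,.2,11)"
```

```text
[300.32200245 388.77213696] [310.69850978 152.71170792]
now [429.7 350.1 196.4] yaw 113.4 F [ 0.5  0.5 -5.4] grip 0.409 q6 0.14 tilt [0. 0.]
shift [-441.9   -7.    -3.6] turn 102.4
```

```bash
python3 -m crank '[-34,0,0,8,0, -74,0,0,16,0, -119,-2,0,24,0, -164,-2,0,32,0, -209,-3,0,40,0, -254,-4,0,48,0, -299,-5,0,56,0, -344,-6,0,64,0, -385,-7,0,72,0, -415,-7,0,80,0]'; python3 -m crank '[-15,22,0,8,0, -17,24,0,16,0, -17,24,0,22.4,0, -17,24,15,22.4,0, -17,24,37,22.4,0, -17,24,37,22.4,0, -17,24,37,22.4,0, -17,24,37,22.4,0, -17,24,37,22.4,0, -17,24,37,22.4,0]';python3 -c "
from h import *
to(.5991,-.0581,.06,11)"
```

```text
time: 33.75
tool_pos: [0.5891, -0.0362, 0.1964]
tool_rot: [0.0, 0.959, 0.284, -0.0]
contact_force: [0.7, 0.8, -5.7]
gripper_width: 0.403
time: 34.75
tool_pos: [0.5882, -0.0628, 0.1605]
tool_rot: [0.0, 0.995, 0.097, 0.001]
contact_force: [-0.2, 0.6, -5.8]
gripper_width: 0.396
now [588.2 -62.8 160.5] yaw 11.1 F [-0.2  0.6 -5.8] grip 0.396 q6 1.15 tilt [ 0.0018 -0.0004]
shift [ 11.5  -2.6 100.5] turn 0.1
```

```bash
python3 -c "
from h import *
label('s12.png')"
```

```text
axis px [288.76367273 176.38342632] crop origin 233 121 bearing to cam 103.86313133566362
```

View pics/s12.png

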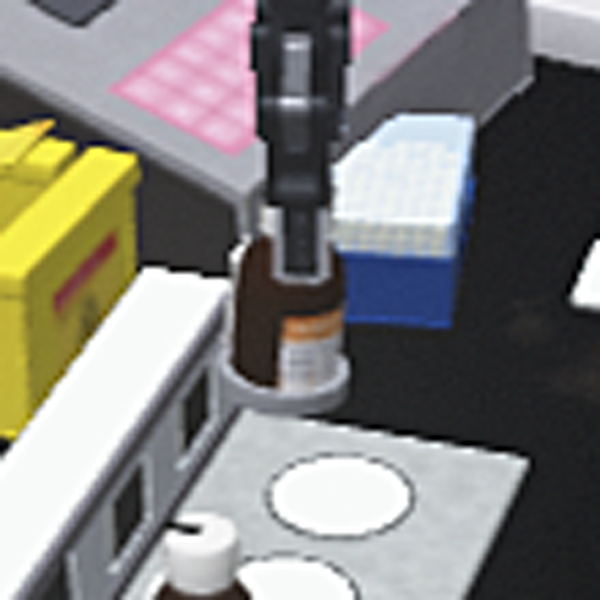

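```bash
python3 -m crank '[4,-1,20,0,0, 9,-2.6,40,0,0, 9,-2.6,60,0,0, 9,-2.6,80,0,0, 9,-2.6,92,0,0, 9,-2.6,98,0,0, 9,-2.6,102,0,0, 9,-2.6,104,0,0, 9,-2.6,104,0,0, 9,-2.6,104,0,0]';python3 -m crank '[0,0,2,0,0, 0,0,4,0,0, 0,0,6,0,0, 0,0,8,0,0, 0,0,9,0,0, 0,0,10,0,0, 0,0,10,0,0, 0,0,10,0,0, 0,0,10,0,0, 0,0,10,0,0]';python3 -c "
from h import *
to(.5991,-.0581,.046,11)"
```

```text
time: 35.8
tool_pos: [0.5965, -0.0586, 0.0563]
tool_rot: [0.0, 0.995, 0.096, 0.001]
contact_force: [-0.4, 1.0, -5.5]
gripper_width: 0.4
time: 36.8
tool_pos: [0.5991, -0.0582, 0.0492]
tool_rot: [0.0, 0.995, 0.096, 0.003]
contact_force: [0.3, 4.1, 8.0]
gripper_width: 0.401
now [599.1 -58.2  49.2] yaw 11.1 F [0.3 4.1 8. ] grip 0.401 q6 1.16 tilt [0.0069 0.0003]
shift [-0.  -0.1  3.2] turn 0.1
```

```bash
python3 -m crank '[0,0,0,0,45, 0,0,0,0,48, 0,0,0,0,52, 0,0,0,0,56, 0,0,0,0,65, 0,0,0,0,65, 0,0,0,0,65, 0,0,0,0,65, 0,0,-10,0,65, 0,0,-20,0,65]';python3 -m crank '[0,0,-30,0,65, 0,0,-60,0,65, 0,0,-90,0,65, 0,0,-120,0,65, -40,10,-130,0,65, -80,20,-130,0,65, -120,30,-130,0,100, -160,60,-130,0,100, -180,110,-130,0,100, -200,160,-130,0,100]';cat >> h.py <<'E'
def caps(n='top'):
    im,d,W=cloud(n);X,Y,Z=W[...,0],W[...,1],W[...,2]; g=cv2.cvtColor(im,cv2.COLOR_RGB2GRAY)
    m=((Z>.088)&(Z<.112)&(X>.33)&(X<.64)&(Y>-.26)&(Y<.25)&(g>140)).astype(np.uint8)
    k,l,st,ce=cv2.connectedComponentsWithStats(m)
    for i in range(1,k):
        if 50<st[i,4]<300:
            zt=np.nanpercentile(Z[l==i],60); zz=.101 if zt>.097 else .093
            M=cv2.dilate((l==i).astype(np.uint8),np.ones((3,3)));M=cv2.dilate(M,np.ones((3,3)))>0
            w=np.clip(g.astype(float)-60,0,170)*M; v,u=np.mgrid[:480,:640]; c=((u*w).sum()/w.sum(),(v*w).sum()/w.sum())
            print(n,st[i,4],'px',np.round(c,1),zz,'bright centroid',np.round(ray(n,c,zz)[:2]*1000,1),'depth',np.round(np.nanmean(W[l==i],0)*1000,1))
    return im
E
python3 -c "
from h import *
to(.4,-.176,.16,0)
im=caps();save(cv2.resize(im[160:300,230:440],(798,532),interpolation=2),'t13.png');caps('side')
"
```

```text
time: 37.8
tool_pos: [0.5957, -0.0585, 0.0659]
tool_rot: [-0.0, 0.995, 0.096, -0.0]
contact_force: [-0.2, -0.8, -0.2]
gripper_width: 0.649
time: 38.8
tool_pos: [0.431, -0.2477, 0.1972]
tool_rot: [0.001, 0.995, 0.097, 0.001]
contact_force: [1.1, -0.0, 0.8]
gripper_width: 1.001
now [ 431.  -247.7  197.2] yaw 11.1 F [ 1.1 -0.   0.8] grip 1.001 q6 0.71 tilt [ 0.0029 -0.0022]
shift [-16.7 -76.4  36.9] turn 11.1
top 53 px [258.4 185.4] 0.101 bright centroid [617.2 153.6] depth [616.6 153.8  97.8]
top 103 px [310.  188.3] 0.101 bright centroid [611.4  27.4] depth [607.9  27.4 101. ]
top 109 px [342.8 191.3] 0.101 bright centroid [604.8 -52.7] depth [601.5 -52.2 100.7]
top 52 px [392.6 273.9] 0.093 bright centroid [ 405.2 -172.3] depth [ 405.3 -171.6   93. ]
side 71 px [374.5 185.7] 0.093 bright centroid [ 402.9 -176. ] depth [ 403.7 -175.8   93.2]
side 113 px [281.9 202.3] 0.101 bright centroid [599.9 -43. ] depth [601.3 -49.8  98.4]
side 126 px [268.9 221.2] 0.101 bright centroid [609.2  34.9] depth [608.5  30.4  98.7]
side 59 px [248.8 255.1] 0.101 bright centroid [617.3 155.6] depth [617.9 153.8  97.7]
```

View pics/t13.png

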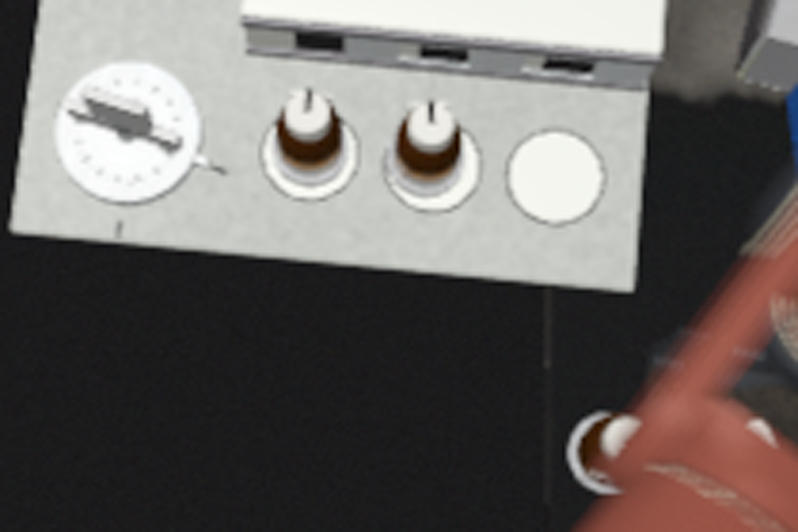

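```bash
cat >> h.py <<'E'
def rib(n,c,zz,r=.017):
    """dark rib direction on a cap with world centre c (m) from resampled top-down patch at cap height"""
    im,_=vision.grab_frame(n); g=cv2.cvtColor(im,cv2.COLOR_RGB2GRAY).astype(np.float32)
    N=81; s=r/40; k=np.arange(N)-40
    XX,YY=np.meshgrid(c[0]+k*s,c[1]+k*s,indexing='ij')
    P=np.array([proj(n,[x,y,zz]) for x,y in zip(XX.ravel(),YY.ravel())],np.float32).reshape(N,N,2)
    p=cv2.remap(g,P[...,0],P[...,1],cv2.INTER_CUBIC)
    best=[]
    for a in range(0,360,2):
        t=np.radians(a); q=np.linspace(.003,.011,17); 
        u=(40+q*np.cos(t)/s).astype(np.float32); v=(40+q*np.sin(t)/s).astype(np.float32)
        best.append(cv2.remap(p,v[None],u[None],1).mean())
    b=np.array(best); w=np.clip(np.median(b)-b-15,0,None); th=np.radians(np.arange(0,360,2))
    i=b.argmin(); loc=np.abs((np.arange(0,360,2)-2*i+180)%360-180)<40; w=w*loc
    ang=np.degrees(np.arctan2((w*np.sin(th)).sum(),(w*np.cos(th)).sum()))
    print(n,'rib angle',round(ang,1),'min',round(b.min()),'med',round(np.median(b)))
E
python3 -c "
from h import *
for n in ('top','side'):
  for dx in (-.002,0,.002):
    print(dx)
    rib(n,(.608+dx,.0274),.101);rib(n,(.6015+dx,-.0522),.101)
"
```

```text
-0.002Traceback (most recent call last):
  File "<string>", line 6, in <module>
    rib(n,(.608+dx,.0274),.101);rib(n,(.6015+dx,-.0522),.101)
    ~~~^^^^^^^^^^^^^^^^^^^^^^^^
  File "h.py", line 56, in rib
    P=np.array([proj(n,[x,y,zz]) for x,y in zip(XX.ravel(),YY.ravel())],np.float32).reshape(N,N,2)
                ~~~~^^^^^^^^^^^^
  File "h.py", line 14, in proj
    c=vision.get_calibration(n); K=np.array(c["camera_matrix"]);x=K@(np.array(c["R"])@np.array(X)+np.array(c["t"]));return x[:2]/x[2]
ValueError: time passes only in moves, steps and waits
```

```bash
python3 - <<'E'
s=open('h.py').read()
s=s.replace('def cloud(n):','import functools\n@functools.lru_cache\ndef cal(n): return vision.get_calibration(n)\ndef cloud(n):').replace('c=vision.get_calibration(','c=cal(')
open('h.py','w').write(s)
E
python3 -c "
from h import *
for n in ('top','side'):
  for dx in (-.002,0,.002):
    print(dx)
    rib(n,(.608+dx,.0274),.101);rib(n,(.6015+dx,-.0522),.101)
"
```

```text
-0.002
top rib angle -9.5 min 150 med 229
top rib angle -7.9 min 117 med 230
0
top rib angle -12.7 min 132 med 234
top rib angle -8.9 min 91 med 233
0.002
top rib angle -15.7 min 121 med 234
top rib angle -9.1 min 78 med 234
-0.002
side rib angle -27.7 min 116 med 241
side rib angle -26.3 min 113 med 238
0
side rib angle -33.4 min 74 med 245
side rib angle -31.8 min 73 med 241
0.002
side rib angle -39.8 min 49 med 244
side rib angle -36.4 min 55 med 245
```

```bash
cat >> h.py <<'E'
def ribline(n,c,zz,r=.013):
    im,_=vision.grab_frame(n); g=cv2.cvtColor(im,cv2.COLOR_RGB2GRAY).astype(np.float32)
    N=81; s=r/40; k=(np.arange(N)-40)*s; XX,YY=np.meshgrid(k,k,indexing='ij')
    P=np.array([proj(n,[c[0]+x,c[1]+y,zz]) for x,y in zip(XX.ravel(),YY.ravel())],np.float32).reshape(N,N,2)
    p=cv2.remap(g,P[...,0],P[...,1],cv2.INTER_LINEAR); m=np.hypot(XX,YY)<r*.8
    w=np.clip(np.median(p[m])-30-p,0,120)*m; q=np.c_[XX.ravel(),YY.ravel()]; w=w.ravel(); mu=(q*w[:,None]).sum(0)/w.sum(); q=q-mu
    C=(q*w[:,None]).T@q; e,v=np.linalg.eigh(C); d=v[:,1]; d=d*np.sign(d@mu)
    print(n,'rib line',round(np.degrees(np.arctan2(d[1],d[0])),1),'offset mm',np.round(mu*1000,1),'elong',round((e[1]/e[0])**.5,1))
E
python3 -c "
from h import *
for z in (.101,.106):
  for c in ((.608,.0274),(.6015,-.0522)): ribline('top',c,z);ribline('top',c,z);ribline('side',c,z)
"
```

```text
top rib line -8.0 offset mm [ 6.6 -1.5] elong 1.7
top rib line -7.6 offset mm [ 6.6 -1.5] elong 1.7
side rib line 46.6 offset mm [ 6.4 -4.3] elong 1.2
top rib line 3.1 offset mm [ 6.6 -1. ] elong 2.2
top rib line 3.3 offset mm [ 6.6 -1. ] elong 2.2
side rib line 31.6 offset mm [ 6.3 -4. ] elong 1.1
top rib line -7.2 offset mm [ 5.9 -1.7] elong 2.0
top rib line -7.2 offset mm [ 5.9 -1.7] elong 2.0
side rib line 44.4 offset mm [5. 1.] elong 2.0
top rib line 2.3 offset mm [ 6.  -0.7] elong 2.5
top rib line 2.4 offset mm [ 6.  -0.7] elong 2.5
side rib line 50.7 offset mm [4.8 1.6] elong 2.0
```

```bash
python3 -c "
from h import *
to(.42,.0,.2,165)"; python3 -m crank '[0,-25,0,-8,100, 6,-50,0,-16,100, 12,-75,0,-24,100, 18,-100,0,-32,100, 24,-125,0,-40,100, 28,-150,0,-48,100, 32,-175,0,-56,100, 36,-200,0,-64,100, 38,-225,0,-72,100, 38,-245,0,-80,100]'; python3 -m crank '[0,0,0,-8,100, 0,0,0,-16,100, 0,0,0,-24,100, 0,0,0,-32,100, 0,0,0,-40,100, 0,0,0,-48,100, 0,0,0,-56,100, 0,0,0,-64,100, 0,0,0,-72,100, 0,0,0,-74,100]'; python3 -c "
from h import *
caps();caps('side')
for c in ((.401,-.176),(.403,-.174)): ribline('top',c,.097);ribline('side',c,.097);rib('top',c,.097)
to(.4,-.176,.16,165)"
```

```text
now [ 431.7 -246.4  195.3] yaw 11.1 F [ 0.3  0.1 -0.1] grip 1.001 q6 0.71 tilt [ 0. -0.]
shift [  35.8 -244.    -4.7] turn -153.9
time: 41.15
tool_pos: [0.4218, 0.0026, 0.1954]
tool_rot: [0.0, 0.698, 0.716, 0.0]
contact_force: [-0.8, 0.3, -0.4]
gripper_width: 1.001
time: 42.15
tool_pos: [0.422, 0.0014, 0.1953]
tool_rot: [0.0, 0.128, 0.992, 0.0]
contact_force: [0.4, -0.1, 0.5]
gripper_width: 1.002
top 51 px [258.4 185.3] 0.101 bright centroid [617.3 153.5] depth [616.7 153.3  97.6]
top 104 px [310.  188.3] 0.101 bright centroid [611.4  27.3] depth [608.2  27.2 100.7]
top 108 px [342.8 191.3] 0.101 bright centroid [604.8 -52.7] depth [601.6 -52.2 100.7]
top 108 px [394.6 275.3] 0.093 bright centroid [ 402.  -177.1] depth [ 401.7 -176.6   93. ]
side 71 px [374.7 185.9] 0.093 bright centroid [ 402.4 -175.2] depth [ 403.6 -176.    92.9]
side 119 px [281.9 202.4] 0.101 bright centroid [599.8 -42.9] depth [601.3 -49.5  98.1]
side 127 px [268.9 221.2] 0.101 bright centroid [609.1  34.8] depth [608.4  30.1  98.4]
side 59 px [248.7 255.1] 0.101 bright centroid [617.4 155.8] depth [617.8 154.   97.8]
top rib line 161.9 offset mm [-5.3  0.5] elong 2.5
side rib line 161.6 offset mm [-4.1  1.5] elong 1.6
top rib angle 174.0 min 91 med 226
top rib line 163.7 offset mm [-6.3 -1.7] elong 1.7
side rib line 147.3 offset mm [-5.1 -0.6] elong 1.4
top rib angle -164.7 min 113 med 225
now [422.    1.4 195.3] yaw 165.0 F [-0.5  0.2 -0.4] grip 1.001 q6 -1.48 tilt [ 0.0001 -0.    ]
shift [ -24.5 -177.1   35.3] turn 0.0
```

```bash
python3 -m crank '[-5,-35,0,0,75, -11,-75,0,0,75, -17,-115,0,0,75, -23,-150,0,0,75, -26,-170,0,0,75, -26.1,-177.3,15,0,75, -26.1,-177.3,35,0,75, -26.1,-177.3,35,0,75, -26.1,-177.3,35,0,75, -26.1,-177.3,35,0,75]'; python3 -c "
from h import *
to(.4013,-.1766,.038,165)"
```

```text
time: 43.55
tool_pos: [0.4019, -0.1762, 0.1609]
tool_rot: [0.0, 0.129, 0.992, -0.0]
contact_force: [-0.2, -0.0, 0.5]
gripper_width: 0.747
now [ 401.9 -176.2  160.9] yaw 165.1 F [-0.2 -0.   0.5] grip 0.747 q6 -1.89 tilt [ 0.0008 -0.0004]
shift [  0.6  -0.5 122.9] turn 0.1
```

```bash
python3 -m crank '[0.6,-0.5,20,0,75, 0.6,-0.5,40,0,75, 0.6,-0.5,60,0,75, 0.6,-0.5,80,0,75, 0.6,-0.5,100,0,75, 0.6,-0.5,115,0,75, 0.6,-0.5,123,0,75, 0.6,-0.5,123,0,75, 0.6,-0.5,123,0,0, 0.6,-0.5,123,0,0]'; python3 -m crank '[0,0,0,0,0, 0,0,0,0,0, 0,0,0,0,0, 0,0,-5,0,0, 0,0,-15,0,0, 0,0,-40,0,0, 0,0,-80,0,0, 0,0,-120,0,0, 0,0,-150,0,0, 0,0,-162,0,0]';python3 -c "
from h import *
to(.43,.35,.2,98.5)"
```

```text
time: 44.55
tool_pos: [0.4019, -0.179, 0.0394]
tool_rot: [0.001, 0.129, 0.992, -0.003]
contact_force: [-4.9, -5.4, 7.2]
gripper_width: 0.428
time: 45.55
tool_pos: [0.402, -0.1773, 0.2029]
tool_rot: [0.003, 0.13, 0.992, -0.001]
contact_force: [0.7, -0.9, -5.7]
gripper_width: 0.402
now [ 402.  -177.3  202.9] yaw 165.1 F [ 0.7 -0.9 -5.7] grip 0.402 q6 -1.9 tilt [ 0.0048 -0.0024]
shift [108.7 516.7   1.8] turn 66.6
```

```bash
python3 -m crank '[4,18,0,3,0, 12,58,0,9,0, 21,98,0,16,0, 29,138,0,23,0, 37,178,0,30,0, 46,218,0,37,0, 54,258,0,44,0, 63,298,0,50,0, 71,338,0,56,0, 80,378,0,62,0]'; python3 -m crank '[14.7,26,0,1,0, 32,56,0,2,0, 47,82,0,3,0, 57,102,0,4,0, 65,115,0,4.6,0, 69,123,0,4.6,0, 69,123,0,4.6,0, 69,123,0,4.6,0, 69,123,0,4.6,0, 69,123,0,4.6,0]'; python3 -c "
from h import *
to(.43,.35,.2,98.5)"
```

```text
time: 46.55
tool_pos: [0.4194, 0.2106, 0.1972]
tool_rot: [-0.001, 0.624, 0.782, -0.001]
contact_force: [0.9, -0.7, -4.8]
gripper_width: 0.408
time: 47.55
tool_pos: [0.5247, 0.3035, 0.1994]
tool_rot: [-0.0, 0.653, 0.757, -0.0]
contact_force: [-0.3, 0.4, -5.6]
gripper_width: 0.405
now [524.7 303.5 199.4] yaw 98.4 F [-0.3  0.4 -5.6] grip 0.405 q6 0.25 tilt [-0.0001 -0.0001]
shift [ 59.9 -86.9  -0.6] turn -0.1
```

```bash
python3 -m crank '[10,-14,0,0,0, 25,-36,0,0,0, 40,-58,0,0,0, 52,-76,0,0,0, 58,-84,0,0,0, 60,-87,0,0,0, 60,-87,0,0,0, 60,-87,0,0,0, 60,-87,0,0,0, 60,-87,0,0,0]'; cat >> h.py <<'E'
def show():
    s,p,R=pose(); im,d,W=cloud('side'); hsv=cv2.cvtColor(im,cv2.COLOR_RGB2HSV)
    zb=p[2]-.0375
    up=proj('side',[p[0],p[1],zb+.093]); dn=proj('side',[p[0],p[1],zb]); print('expected axis cap/foot',np.round(up,1),np.round(dn,1),'bottom z',round(zb,4))
    np.save('show.npy',im)
    for k in ('label0','bottle0'):
        for r in regions_of('side',k)[:3]: print(k,round(r['confidence'],2),np.round(r['extent'],1))
    u,v=dn.astype(int); x0,y0=u-30,v-60; c=im[y0:y0+90,x0:x0+60]; g=cv2.cvtColor(c,cv2.COLOR_RGB2GRAY)
    m=((g>120)).astype(np.uint8); k,l,st,ce=cv2.connectedComponentsWithStats(m)
    for i in range(1,k):
        if st[i,4]>15:print('bright comp',st[i]+[x0,y0,0,0,0],np.round(ce[i]+[x0,y0],1))
    for vv in range(v-55,v+22,2): print(vv,' '.join('%3d'%t for t in cv2.cvtColor(im,cv2.COLOR_RGB2GRAY)[vv,u-22:u+23]))
E
python3 -c "
from h import *
to(.43,.35,.2,98.5)
show()"
```

```text
time: 48.55
tool_pos: [0.4309, 0.3501, 0.1993]
tool_rot: [0.0, 0.653, 0.757, -0.0]
contact_force: [1.0, -0.6, -6.1]
gripper_width: 0.405
now [430.9 350.1 199.3] yaw 98.4 F [ 1.  -0.6 -6.1] grip 0.405 q6 0.4 tilt [ 0.     -0.0001]
shift [ 0.  -0.9 -0.7] turn -0.1
expected axis cap/foot [326.5 272.5] [324.5 317.5] bottom z 0.1618
label0 0.9 [271.1 238.2  23.5  47.7]
label0 0.87 [282.7 214.2  14.8  37.4]
label0 0.7 [324.4 296.2  34.9  65.6]
bottle0 0.9 [325.4 300.5  29.8  63.7]
bottle0 0.61 [282.9 212.6  23.1  36.8]
bottle0 0.58 [271.2 235.8  30.9  39.7]
bright comp [317 267  20  23 369] [326.1 278.2]
bright comp [294 270   4   9  21] [295.  273.3]
bright comp [310 274   4  18  41] [311.5 282.3]
bright comp [339 275   4  18  49] [340.5 283.2]
bright comp [315 299  19  20 205] [323.5 307.8]
bright comp [308 307  34  20 158] [323.8 319. ]
262  55  56  55  57  54  44  34  33  36  37  35  41  42  43  38  29  25  29  30  28  29  30  27  27  28  27  27  25  27  25  24  25  23  23  27  36  40  39  39  36  40  36  39  38  40
264  43  43  46  48  51  46  43  44  43  39  41  42  44  34  30  26  2
[... 6221 characters left out ...]
  26  26  24  22  23  24  23  22  21  23  20  19  21  22  18  20  21  17  21  21  23  21  22  22  20  24  18  25  22  20  26  22  22  19  21  24  21
334  24  26  25  22  26  24  25  26  22  24  24  22  22  24  27  24  24  24  25  22  23  22  25  23  24  24  25  22  23  24  22  23  22  24  22  26  23  23  21  22  22  24  20  22  22
336  25  25  23  25  25  24  25  26  22  27  25  22  27  24  24  25  20  25  23  23  23  21  25  22  21  23  22  23  24  23  25  24  22  22  22  21  21  21  23  21  22  22  22  21  21
338  24  23  21  27  24  25  24  23  26  23  23  22  22  25  25  22  22  21  24  22  24  23  22  23  23  22  22  22  22  23  23  21  22  26  21  24  24  21  21  21  24  23  20  22  24
```

```bash
python3 -c "
from h import *
to(.5919,-.1428,.2,-1.5)"
```

```text
now [430.6 350.3 199.2] yaw 98.4 F [-0.  -0.6 -5.4] grip 0.402 q6 0.4 tilt [-0.0001 -0.0001]
shift [-511.4   87.3   -0.7] turn 99.9
```

```bash
python3 -m crank '[-15,3,0,4,0, -50,9,0,12,0, -92,16,0,20,0, -134,23,0,28,0, -176,30,0,36,0, -218,37,0,44,0, -260,44,0,52,0, -302,51,0,60,0, -344,58,0,68,0, -386,65,0,76,0]';python3 -c "
from h import *
to(.5919,-.1428,.2,-1.5)"
```

```text
time: 49.7
tool_pos: [0.5518, -0.0237, 0.1995]
tool_rot: [0.0, 0.981, 0.192, 0.0]
contact_force: [1.3, 1.1, -5.1]
gripper_width: 0.404
now [551.8 -23.7 199.5] yaw 22.1 F [ 1.3  1.1 -5.1] grip 0.404 q6 1.01 tilt [0.0006 0.0001]
shift [ -7.7 125.5  -0.5] turn 23.6
```

```bash
python3 -m crank '[-2,30,0,8,0, -4,60,0,16,0, -6,85,0,23.6,0, -7,105,0,23.6,0, -7.7,118,0,23.6,0, -7.7,125.5,0,23.6,0, -7.7,125.5,20,23.6,0, -7.7,125.5,35,23.6,0, -7.7,125.5,40,23.6,0, -7.7,125.5,40,23.6,0]';python3 -c "
from h import *
to(.5919,-.1428,.058,-1.5)"
```

```text
time: 50.7
tool_pos: [0.5911, -0.1397, 0.1574]
tool_rot: [-0.001, 1.0, -0.009, -0.002]
contact_force: [0.4, -0.2, -6.0]
gripper_width: 0.407
now [ 591.1 -139.7  157.4] yaw -1.1 F [ 0.4 -0.2 -6. ] grip 0.407 q6 1.23 tilt [-0.0033  0.0014]
shift [ 1.2  3.2 99.4] turn 0.4
```

```bash
python3 -m crank '[0.5,1,20,0.4,0, 1,2,40,0.4,0, 1,3,60,0.4,0, 1,3,80,0.4,0, 1,3,92,0.4,0, 1,3,99,0.4,0, 1,3,99,0.4,0, 1,3,99,0.4,0, 1,3,99,0.4,0, 1,3,99,0.4,0]';python3 -c "
from h import *
to(.5919,-.1428,.0465,-1.5)"
```

```text
time: 51.7
tool_pos: [0.5939, -0.144, 0.0615]
tool_rot: [0.0, 1.0, -0.013, 0.001]
contact_force: [-0.2, -0.1, -5.5]
gripper_width: 0.4
now [ 593.9 -144.    61.5] yaw -1.5 F [-0.2 -0.1 -5.5] grip 0.4 q6 1.24 tilt [ 0.0019 -0.0007]
shift [-2.1 -1.2 15. ] turn -0.0
```

```bash
python3 -m crank '[-1,-0.6,2,0,0, -2,-1.2,4,0,0, -2,-1.2,7,0,0, -2,-1.2,9,0,0, -2,-1.2,11,0,0, -2,-1.2,12,0,0, -2,-1.2,13,0,0, -2,-1.2,14,0,0, -2,-1.2,14,0,0, -2,-1.2,14,0,0]';python3 -c "
from h import *
to(.5919,-.1428,.0465,-1.5)"
```

```text
time: 52.7
tool_pos: [0.5917, -0.1426, 0.0478]
tool_rot: [0.0, 1.0, -0.013, 0.0]
contact_force: [-5.1, 1.4, 6.0]
gripper_width: 0.406
now [ 591.7 -142.6   47.8] yaw -1.5 F [-5.1  1.4  6. ] grip 0.406 q6 1.24 tilt [ 0.0009 -0.0003]
shift [0.2 0.2 1.3] turn -0.0
```

```bash
python3 -m crank '[0,0,0,0,43, 0,0,0,0,46, 0,0,0,0,49, 0,0,0,0,52, 0,0,0,0,55, 0,0,0,0,60, 0,0,0,0,65, 0,0,0,0,65, 0,0,-5,0,65, 0,0,-15,0,65]';python3 -m crank '[0,0,-30,0,65, 0,0,-60,0,65, 0,0,-90,0,65, 0,0,-115,0,65, -40,0,-130,0,65, -80,0,-130,0,65, -120,0,-130,0,65, -155,20,-130,0,65, -180,30,-130,0,65, -190,30,-130,0,65]';python3 -c "
from h import *
caps();caps('side')
for z in (.101,.106):
  for c in ((.608,.0274),(.6015,-.0522),(.5935,-.142)): ribline('top',c,z);ribline('side',c,z)
to(.6,-.0525,.16,11)"
```

```text
time: 53.7
tool_pos: [0.5905, -0.1422, 0.0609]
tool_rot: [-0.0, 1.0, -0.013, -0.001]
contact_force: [-0.0, 0.4, 0.8]
gripper_width: 0.65
time: 54.7
tool_pos: [0.3991, -0.1681, 0.1923]
tool_rot: [0.001, 1.0, -0.015, 0.001]
contact_force: [-0.5, -0.3, -0.3]
gripper_width: 0.648
top 54 px [258.8 185.5] 0.101 bright centroid [616.9 152.6] depth [616.6 153.4  97.4]
top 104 px [310.  188.3] 0.101 bright centroid [611.4  27.3] depth [608.2  27.2 100.9]
top 108 px [342.8 191.3] 0.101 bright centroid [604.8 -52.7] depth [601.5 -52.3 100.6]
top 109 px [378.9 197.2] 0.101 bright centroid [ 591.1 -140.6] depth [ 588.  -139.4  100.8]
side 99 px [295.3 183.6] 0.101 bright centroid [ 588.6 -129.4] depth [ 589.4 -136.5   98.8]
side 113 px [280.9 202.2] 0.101 bright centroid [602.3 -42.9] depth [602.  -49.   98.1]
side 130 px [268.9 221.2] 0.101 bright centroid [609.1  35. ] depth [608.7  30.5  98.2]
side 58 px [248.6 255.4] 0.101 bright centroid [617.3 156.8] depth [617.8 154.2  97.7]
top rib line -7.9 offset mm [ 6.6 -1.5] elong 1.7
side rib line 45.2 offset mm [ 6.4 -4.3] elong 1.2
top rib line 3.2 offset mm [ 6.6 -1. ] elong 2.2
side rib line 48.7 offset mm [ 6.4 -4. ] elong 1.2
top rib line -7.6 offset mm [4.1 0.2] elong 2.9
side rib line 3.4 offset mm [ 4.3 -3.7] elong 1.2
top rib line -7.2 offset mm [ 5.9 -1.7] elong 2.0
side rib line 44.4 offset mm [5. 1.] elong 2.0
top rib line 2.4 offset mm [ 6.  -0.7] elong 2.5
side rib line 57.7 offset mm [5.3 2. ] elong 1.6
top rib line -7.9 offset mm [3.6 0.7] elong 3.2
side rib line 82.7 offset mm [ 4.1 -0.3] elong 1.6
now [ 400.6 -167.2  191.2] yaw -1.5 F [0.3 0.7 0.1] grip 0.651 q6 1.03 tilt [-0.0003  0.0002]
shift [ 196.3 -120.    31.2] turn -12.5
```

```bash
python3 -c "
from h import *
im,_=vision.grab_frame('top');g=cv2.cvtColor(im,cv2.COLOR_RGB2GRAY)
for u,v in ((310,188),(343,191),(379,197)):
  print(u-8,v-8)
  for r in range(v-8,v+6): print(r,' '.join('%3d'%t for t in g[r,u-8:u+9]))
for x,y in ((.606,.027),(.599,-.058),(.592,-.143)):
  a=proj('top',[x,y,.105]);b=proj('top',[x+.05*np.cos(-.084),y+.05*np.sin(-.084),.105]);print('reader x dir du/dv',(b-a)[0]/(b-a)[1])
  a=proj('top',[x,y,.101]); print('expected cap px if centred',a)
"
```

```text
302 180
180 199 198 197 196 197 198 201 204 202 202 202 200 201 203 201 199 198
181 202 202 200 197 196 196 199 202 204 205 204 200 199 199 197 198 199
182 199 202 202 199 197 198 202 203 197 195 199 200 200 198 198 199 200
183 197 200 200 199 206 210 211 210 176 149 185 198 201 201 198 199 198
184 200 201 201 198 211 225 230 229 182 100 183 203 204 206 205 202 196
185 202 203 204 199 197 219 232 229 185 100 203 231 214 199 208 205 198
186 202 204 204 203 221 233 233 220 164 113 205 233 227 198 158 182 200
187 203 203 196 212 231 234 233 220 164 138 211 233 233 221 177 163 195
188 203 195 164 203 233 233 234 216 157 151 214 233 233 230 185  99 176
189 203 174 127 203 233 233 233 215 183 199 226 234 234 232 190  59 152
190 194 147  97 200 232 233 233 233 233 233 234 234 234 228 180  54  86
191 161  93  84 189 228 233 233 233 233 234 234 234 234 221 167  54  28
192 125  50  49 164 216 231 233 233 234 234 234 234 228 195 118  53  29
193 162  47  40 125 185 215 228 231 233 232 229 223 198 145  89  42  28
335 183
183 197 195 198 201 201 198 196 193 191 193 196 196 196 195 195 196 197
184 
[... 1532 characters left out ...]
224 232 233 232 202 127 170 219 232 232 222 199 192 196
198  37  69 175 222 232 232 232 222 200 200 222 232 232 225 187 174 197
199  39  91 167 215 231 232 232 232 232 232 232 233 232 220 165 152 191
200  39  85 158 204 226 232 232 232 232 232 232 232 231 196 115 127 171
201  39  66 144 187 214 228 231 232 232 233 232 229 216 162  41 165 174
202  39  55 124 159 182 206 220 227 230 228 224 209 158  68  29 205 209
reader x dir du/dv -0.10430048898086303
expected cap px if centred [310.12802715 190.43654052]
reader x dir du/dv -0.09065882485852285
expected cap px if centred [344.97386099 193.6312507 ]
reader x dir du/dv -0.07701673267646468
expected cap px if centred [379.90703742 196.83396856]
```

```bash
python3 -c "
from h import *
to(.589,-.140,.16,-5)"
```

```text
now [ 400.5 -167.3  191.2] yaw -1.5 F [-0.5 -0.2  0.5] grip 0.647 q6 1.03 tilt [-0.0002  0.0001]
shift [187.7 -32.3  31.2] turn 3.5
```

```bash
python3 -m crank '[35,-6,0,1,75, 75,-13,0,2,75, 115,-20,0,3,75, 150,-26,0,3.5,75, 175,-30,0,3.5,75, 187.7,-32.3,10,3.5,75, 187.7,-32.3,31,3.5,75, 187.7,-32.3,31,3.5,75, 187.7,-32.3,31,3.5,75, 187.7,-32.3,31,3.5,75]';python3 -c "
from h import *
to(.589,-.140,.046,-5)"
```

```text
time: 56.45
tool_pos: [0.5893, -0.1404, 0.1615]
tool_rot: [0.0, 0.999, -0.044, 0.001]
contact_force: [-0.3, 0.6, 0.3]
gripper_width: 0.749
now [ 589.3 -140.4  161.5] yaw -5.1 F [-0.3  0.6  0.3] grip 0.749 q6 1.3 tilt [ 0.0015 -0.0005]
shift [ -0.5  -0.4 115.5] turn -0.1
```

```bash
python3 -m crank '[0,0,25,0,75, 0,0,50,0,75, 0,0,75,0,75, 0,0,95,0,75, 0,0,108,0,75, 0,0,114,0,75, 0,0,114,0,75, 0,0,114,0,75, 0,0,114,0,0, 0,0,114,0,0]'; python3 -m crank '[0,0,0,0,0, 0,0,0,0,0, 0,0,0,0,0, 0,0,0,0,0, 0,0,0,0,0, 0,0,0,0,0, 0,0,-1,0,0, 0,0,-2,0,0, 0,0,-3,0,0, 0,0,-3,0,0]';python3 -c "
from h import *
to(.5937,-.1428,.05,-5)"
```

```text
time: 57.45
tool_pos: [0.5901, -0.142, 0.0485]
tool_rot: [0.002, 0.999, -0.043, 0.001]
contact_force: [-3.6, -7.6, 4.9]
gripper_width: 0.425
time: 58.45
tool_pos: [0.5887, -0.1396, 0.0488]
tool_rot: [-0.0, 0.999, -0.044, -0.0]
contact_force: [0.0, -1.4, -0.5]
gripper_width: 0.399
now [ 588.7 -139.6   48.8] yaw -5.0 F [ 0.  -1.4 -0.5] grip 0.399 q6 1.3 tilt [-0.0005  0.0009]
shift [ 5.3  2.7 -1.2] turn -0.0
```

```bash
python3 -m crank '[0,0,-1,0,0, 0,0,-2,0,0, 0,0,-3,0,0, 1.5,1,-3,0,0, 3,2,-3,0,0, 4.3,2.7,-3,0,0, 5.3,2.7,-3,0,0, 5.3,2.7,-3,0,0, 5.3,2.7,-3,0,0, 5.3,2.7,-3,0,0]'; python3 -c "
from h import *
to(.5937,-.1428,.0475,-5)"
```

```text
time: 59.45
tool_pos: [0.5939, -0.1432, 0.0523]
tool_rot: [-0.0, 0.999, -0.044, -0.0]
contact_force: [1.3, 0.1, -5.0]
gripper_width: 0.396
now [ 593.9 -143.2   52.3] yaw -5.0 F [ 1.3  0.1 -5. ] grip 0.396 q6 1.3 tilt [-0.0001  0.0001]
shift [-0.2 -0.4  4.8] turn -0.0
```

Lower, release slowly, rise, and go on to B.

```bash
python3 -m crank '[0,-0.4,1,0,0, 0,-0.4,2,0,0, 0,-0.4,3,0,0, 0,-0.4,4,0,0, 0,-0.4,4.5,0,0, 0,-0.4,4.5,0,0, 0,-0.4,4.5,0,42, 0,-0.4,4.5,0,44, 0,-0.4,4.5,0,47, 0,-0.4,4.5,0,50]';python3 -m crank '[0,0,0,0,54, 0,0,0,0,60, 0,0,0,0,65, 0,0,-10,0,65, 0,0,-30,0,65, 0,0,-60,0,65, 0,0,-90,0,65, 0,0,-113,0,65, 0,0,-113,0,75, 0,0,-113,0,75]';python3 -c "
from h import *
to(.600,-.0535,.16,-5)"
```

```text
time: 60.45
tool_pos: [0.5945, -0.1432, 0.0479]
tool_rot: [0.0, 0.999, -0.044, 0.001]
contact_force: [-0.3, -0.1, -0.4]
gripper_width: 0.497
time: 61.45
tool_pos: [0.5943, -0.143, 0.1616]
tool_rot: [0.0, 0.999, -0.044, 0.001]
contact_force: [-0.5, 0.1, -0.0]
gripper_width: 0.751
now [ 594.3 -143.   161.6] yaw -5.0 F [-0.5  0.1 -0. ] grip 0.751 q6 1.3 tilt [ 0.0014 -0.0006]
shift [ -2.2 -89.6   1.5] turn -0.0
```

```bash
python3 -m crank '[0,-15,0,-1,75, -1,-40,0,-3,75, -2,-65,0,-5,75, -2.2,-82,0,-6,75, -2.2,-89.6,0,-6,75, -2.2,-89.6,20,-6,75, -2.2,-89.6,50,-6,75, -2.2,-89.6,75,-6,75, -2.2,-89.6,95,-6,75, -2.2,-89.6,95,-6,75]';python3 -c "
from h import *
to(.600,-.0535,.047,1)"
```

```text
time: 62.45
tool_pos: [0.5965, -0.0529, 0.0613]
tool_rot: [-0.001, 1.0, 0.008, -0.004]
contact_force: [-0.6, 0.1, -0.5]
gripper_width: 0.753
now [596.5 -52.9  61.3] yaw 0.9 F [-0.6  0.1 -0.5] grip 0.753 q6 1.34 tilt [-0.008   0.0014]
shift [ 3.6  0.7 14.3] turn -0.1
```

```bash
python3 -m crank '[1,0,5,0,75, 1,0,10,0,75, 1,0,14,0,75, 1,0,14,0,75, 1,0,14,0,0, 1,0,14,0,0, 1,0,14,0,0, 1,0,14,0,0, 1,0,14,0,0, 1,0,14,0,0]';python3 -c "
from h import *
to(.5985,-.0581,.052,-5)"
```

```text
time: 63.45
tool_pos: [0.6012, -0.0545, 0.0529]
tool_rot: [0.001, 1.0, 0.008, 0.001]
contact_force: [-2.8, -4.3, 5.8]
gripper_width: 0.364
now [601.2 -54.5  52.9] yaw 1.0 F [-2.8 -4.3  5.8] grip 0.364 q6 1.34 tilt [ 0.0011 -0.0022]
shift [-2.8  3.5  0.9] turn 6.0
```

```bash
python3 -m crank '[0,0,0,0,0, 0,0,0,0,0, 0,0,0,0,0, 0,0,0,0,0, 0,0,0,0,0, 0,0,0,0,0, 0,0,0,0,0, 0,0,0,0,0, 0,0,0,0,0, 0,0,0,0,0]';python3 -c "
from h import *
to(.5985,-.0581,.052,-5); caps('side')"
```

```text
time: 64.45
tool_pos: [0.6012, -0.0545, 0.0529]
tool_rot: [0.001, 1.0, 0.008, 0.001]
contact_force: [-1.9, -4.2, 5.4]
gripper_width: 0.367
now [601.2 -54.5  52.9] yaw 1.0 F [-1.9 -4.2  5.4] grip 0.367 q6 1.34 tilt [ 0.0011 -0.0022]
shift [-2.8  3.5  0.9] turn 6.0
side 76 px [294.9 183.8] 0.101 bright centroid [ 589.4 -128.2] depth [ 590.2 -135.9   98.4]
side 131 px [268.9 221.2] 0.101 bright centroid [609.1  34.8] depth [608.1  30.5  98.1]
side 57 px [248.8 255. ] 0.101 bright centroid [617.3 155.5] depth [617.6 153.4  98. ]
```

```bash
python3 -m crank '[0,0,0,0,42, 0,0,0,0,46, 0,0,0,0,50, 0,0,0,0,60, 0,0,0,0,75, 0,0,0,0,75, 0,0,0,0,75, 0,0,0,0,75, 0,0,0,0,75, 0,0,0,0,75]';python3 -c "
from h import *
to(.600,-.0525,.043,1)"
```

```text
time: 65.5
tool_pos: [0.6007, -0.0534, 0.0518]
tool_rot: [-0.0, 1.0, 0.008, 0.0]
contact_force: [0.4, 0.7, -0.5]
gripper_width: 0.753
now [600.7 -53.4  51.8] yaw 1.0 F [ 0.4  0.7 -0.5] grip 0.753 q6 1.34 tilt [0.0001 0.    ]
shift [-0.7 -0.9  8.8] turn -0.0
```

```bash
python3 -m crank '[-0.7,0,3,0,75, -0.7,0,6,0,75, -0.7,0,9,0,75, -0.7,0,9,0,75, -0.7,0,9,0,75, -0.7,0,9,0,0, -0.7,0,9,0,0, -0.7,0,9,0,0, -0.7,0,9,0,0, -0.7,0,9,0,0]';python3 -m crank '[0,0,0,0,0, 0,0,0,0,0, 0,0,0,0,0, 0,0,0,0,0, 0,0,-1,0,0, 0,0,-2,0,0, 0,0,-3,0,0, 0,0,-4,0,0, 0,0,-4,0,0, 0,0,-4,0,0]';python3 -c "
from h import *
to(.5985,-.0581,.047,-5)"
```

```text
time: 66.5
tool_pos: [0.6003, -0.054, 0.0436]
tool_rot: [0.001, 1.0, 0.008, 0.0]
contact_force: [-3.1, -1.7, 5.1]
gripper_width: 0.432
time: 67.5
tool_pos: [0.5994, -0.053, 0.0461]
tool_rot: [-0.0, 1.0, 0.008, -0.001]
contact_force: [0.1, -0.3, -6.2]
gripper_width: 0.437
now [599.4 -53.   46.1] yaw 1.0 F [ 0.1 -0.3 -6.2] grip 0.437 q6 1.34 tilt [-0.0013  0.0007]
shift [-1.   5.1 -1. ] turn 6.0
```

```bash
python3 -m crank '[0,1,0,1,0, -0.5,2,0,2,0, -1,3,0,4,0, -1,4,0,6,0, -1,5,0,6,0, -1,5.1,0,6,0, -1,5.1,1,6,0, -1,5.1,2,6,0, -1,5.1,3,6,0, -1,5.1,3.5,6,0]';python3 -c "
from h import *
to(.5985,-.0581,.047,-5)"; python3 -m crank '[0,0,0,0,0, 0,0,0,0,0, 0,0,0,0,45, 0,0,0,0,48, 0,0,0,0,52, 0,0,0,0,60, 0,0,0,0,65, 0,0,0,0,65, 0,0,-10,0,65, 0,0,-20,0,65]';python3 -m crank '[0,0,-40,0,65, 0,0,-80,0,65, 0,0,-110,0,65, 0,0,-130,0,65, -40,0,-140,0,65, -80,20,-140,0,65, -120,40,-140,0,65, -160,70,-140,0,65, -180,100,-140,0,65, -190,120,-140,0,65]';python3 -c "
from h import *
caps()
im,_=vision.grab_frame('top');g=cv2.cvtColor(im,cv2.COLOR_RGB2GRAY)
for u,v in ((344,191),(379,195)):
  print(u-8,v-8)
  for r in range(v-8,v+6): print(r,' '.join('%3d'%t for t in g[r,u-8:u+9]))
"
```

```text
time: 68.5
tool_pos: [0.5993, -0.0585, 0.044]
tool_rot: [-0.0, 0.999, -0.044, 0.0]
contact_force: [-2.5, 0.7, 0.2]
gripper_width: 0.436
now [599.3 -58.5  44. ] yaw -5.0 F [-2.5  0.7  0.2] grip 0.436 q6 1.44 tilt [0.0001 0.    ]
shift [-0.8 -0.3 -3. ] turn -0.0
time: 69.5
tool_pos: [0.599, -0.0585, 0.0639]
tool_rot: [-0.0, 0.999, -0.044, -0.0]
contact_force: [-0.3, -0.5, 0.7]
gripper_width: 0.649
time: 70.5
tool_pos: [0.3979, -0.1626, 0.2047]
tool_rot: [0.001, 0.999, -0.045, 0.001]
contact_force: [0.9, 0.2, 0.8]
gripper_width: 0.648
top 54 px [258.8 185.5] 0.101 bright centroid [616.9 152.6] depth [616.6 153.4  97.3]
top 103 px [310.  188.3] 0.101 bright centroid [611.4  27.3] depth [608.4  27.2 100.3]
top 109 px [344.3 191.8] 0.101 bright centroid [603.6 -56.4] depth [600.2 -55.7 100.8]
top 111 px [378.7 195.6] 0.101 bright centroid [ 595.2 -140.1] depth [ 592.1 -139.   100.5]
336 183
183 195 198 201 200 197 195 193 191 192 196 196 196 195 195 196 197 196
184 194 197 201 200 198 194 192 193 194 194 194 194 194 195 195 196 197
185 194 197 200 199 197 196 194 195 196 197 196 196 196 19
[... 1121 characters left out ...]
 225 226 217 182  74 146 189 196 199 197 195 194 194
192 198 175 144 166 208 228 232 194  84 175 221 221 209 200 195 193 193
193 190 147 124 201 230 232 232 195  84 195 232 232 215 194 194 194 195
194 158  87 159 217 232 232 232 193  75 196 232 232 222 203 193 194 195
195  94  63 185 227 232 233 232 191  59 196 232 232 232 215 195 196 195
196  36  95 194 228 232 232 232 208 167 209 232 232 232 215 195 198 195
197  39 124 199 227 232 232 232 232 232 232 232 232 232 203 171 192 197
198  40 136 194 222 231 232 232 232 233 233 232 232 231 196 120 170 197
199  38 120 169 204 225 231 232 232 232 232 232 231 218 163  61 153 191
200  38  71 144 177 203 222 230 232 233 232 229 217 173  81  82 132 171
```

```bash
python3 -c "
from h import *
to(.592,-.1395,.16,-5)"
```

```text
now [ 398.5 -163.1  204.8] yaw -5.3 F [ 0.5  0.2 -0.2] grip 0.648 q6 1.1 tilt [ 0.0023 -0.002 ]
shift [190.4 -41.3  45.2] turn -0.3
```

```bash
python3 -m crank '[35,-8,0,0,75, 75,-16,0,0,75, 115,-25,0,0,75, 150,-33,0,0,75, 175,-38,0,0,75, 190.4,-41.3,20,0,75, 190.4,-41.3,45,0,75, 190.4,-41.3,45,0,75, 190.4,-41.3,45,0,75, 190.4,-41.3,45,0,75]';python3 -c "
from h import *
to(.592,-.1395,.0435,-5)"
```

```text
time: 71.6
tool_pos: [0.5935, -0.1369, 0.1603]
tool_rot: [0.0, 0.999, -0.044, 0.001]
contact_force: [0.5, -0.0, 0.7]
gripper_width: 0.75
now [ 593.5 -136.9  160.3] yaw -5.0 F [ 0.5 -0.   0.7] grip 0.75 q6 1.31 tilt [ 0.0026 -0.0008]
shift [ -1.5   2.7 116.8] turn -0.0
```

```bash
python3 -m crank '[-1,2,25,0,75, -1.5,2.7,50,0,75, -1.5,2.7,75,0,75, -1.5,2.7,95,0,75, -1.5,2.7,110,0,75, -1.5,2.7,117,0,75, -1.5,2.7,117,0,75, -1.5,2.7,117,0,75, -1.5,2.7,117,0,0, -1.5,2.7,117,0,0]';python3 -m crank '[0,0,0,0,0, 0,0,0,0,0, 0,0,0,0,0, 0,0,0,0,0, 0,0,0,0,0, 0,0,-1,0,0, 0,0,-2,0,0, 0,0,-3,0,0, 0,0,-4,0,0, 0,0,-4,0,0]';python3 -c "
from h import *
to(.592,-.1435,.047,-5)"
```

```text
time: 72.6
tool_pos: [0.5921, -0.1418, 0.0438]
tool_rot: [0.003, 0.999, -0.044, 0.001]
contact_force: [-1.8, -2.5, 0.9]
gripper_width: 0.432
time: 73.6
tool_pos: [0.5898, -0.1384, 0.0441]
tool_rot: [-0.001, 0.999, -0.044, -0.001]
contact_force: [0.2, 0.8, -4.6]
gripper_width: 0.43
now [ 589.8 -138.4   44.1] yaw -5.0 F [ 0.2  0.8 -4.6] grip 0.43 q6 1.3 tilt [-0.0025  0.0021]
shift [ 2.7  4.9 -2.9] turn -0.0
```

```bash
python3 -m crank '[0,1.5,-1,0,0, 1,3,-1,0,0, 2,4,-1,0,0, 2,5,-1,0,0, 2,5,-1,0,0, 2,5,-1,0,0, 2,5,-1,0,0, 2,5,-1,0,0, 2,5,-1,0,0, 2,5,-1,0,0]';python3 -c "
from h import *
to(.592,-.144,.0435,-5)"
```

```text
time: 74.6
tool_pos: [0.5924, -0.1446, 0.0463]
tool_rot: [-0.0, 0.999, -0.044, 0.0]
contact_force: [0.6, -0.1, -5.6]
gripper_width: 0.435
now [ 592.4 -144.6   46.3] yaw -5.0 F [ 0.6 -0.1 -5.6] grip 0.435 q6 1.3 tilt [0. 0.]
shift [-0.4 -0.6  2.8] turn -0.0
```

```bash
python3 -m crank '[0,-0.6,1,0,0, 0,-0.6,2,0,0, 0,-0.6,2.6,0,0, 0,-0.6,2.6,0,0, 0,-0.6,2.6,0,0, 0,-0.6,2.6,0,65, 0,-0.6,2.6,0,65, 0,-0.6,2.6,0,65, 0,-0.6,2.6,0,65, 0,-0.6,2.6,0,65]';python3 -m crank '[0,0,-20,0,65, 0,0,-40,0,65, 0,0,-80,0,65, 0,0,-120,0,65, -40,0,-150,0,65, -80,20,-156,0,65, -120,40,-156,0,65, -160,70,-156,0,65, -180,100,-156,0,65, -190,110,-156,0,65]';python3 -c "
from h import *
caps()
im,_=vision.grab_frame('top');g=cv2.cvtColor(im,cv2.COLOR_RGB2GRAY)
for u,v in ((379,195),):
  print(u-8,v-8)
  for r in range(v-8,v+6): print(r,' '.join('%3d'%t for t in g[r,u-8:u+9]))
for r in regions_of('side','spanner')[:2]: print(r['confidence'],r['extent'])
im,d,W=cloud('top');X,Y,Z=W[...,0],W[...,1],W[...,2]
m=(Z>.085)&(abs(X-.617)<.06)&(abs(Y-.153)<.06)&(Z<.115);print('spanner top',pc(W[m]),np.nanmean(W[m],0))
to(.6175,.152,.16,70)
"
```

```text
time: 75.6
tool_pos: [0.5927, -0.1442, 0.044]
tool_rot: [0.0, 0.999, -0.044, 0.0]
contact_force: [-0.0, 0.6, 0.3]
gripper_width: 0.653
time: 76.6
tool_pos: [0.3917, -0.2387, 0.2]
tool_rot: [0.001, 0.999, -0.045, 0.0]
contact_force: [0.2, -0.3, -0.4]
gripper_width: 0.647
top 52 px [258.5 185.4] 0.101 bright centroid [617.2 153.5] depth [616.7 153.5  97.4]
top 105 px [310.  188.3] 0.101 bright centroid [611.4  27.3] depth [608.1  27.2 100.6]
top 109 px [344.3 191.8] 0.101 bright centroid [603.6 -56.4] depth [600.1 -55.6 101. ]
top 112 px [379.5 195.5] 0.101 bright centroid [ 595.3 -142.1] depth [ 592.3 -140.7  100.2]
371 187
187 199 197 195 197 198 198 198 198 199 200 199 196 197 198 198 197 195
188 200 199 198 199 199 198 198 197 197 198 199 198 198 198 197 197 195
189 200 201 200 199 197 196 196 194 189 188 196 200 198 195 194 194 196
190 201 202 201 201 207 205 205 206 174 141 181 198 199 199 196 195 197
191 201 200 197 198 216 219 225 230 189  76 176 205 208 207 198 197 197
192 201 200 175 143 176 217 233 234 192  61 199 232 226 206 194 196 196
193 198 184 140 141 211 234 235 234 192  89 203 234 234 212 188 196 197
194 173 125  66 187 230 235 235 230 184  89 203 234 234 225 202 193 198
195 108  45  94 201 233 235 235 219 161 108 205 234 234 235 210 188 198
196  83  39 138 211 233 234 235 224 195 185 219 235 235 235 217 197 198
197  38  43 153 213 232 234 235 235 235 235 235 235 235 233 210 190 199
198  39  48 146 200 225 234 234 234 235 235 235 235 235 225 173 157 196
199  39  46 136 178 209 229 234 234 235 235 235 235 231 204 130 126 183
200  38  38 111 158 185 208 225 231 234 235 232 228 211 153  56  89 163
0.63 [249.9, 270.6, 21.5, 42.9]
spanner top (array([615.9, 152.7]), array([43.7,  8.7]), 72.6, 76) [0.61529461 0.15275185 0.0955836 ]
now [ 393.7 -236.9  199.9] yaw -5.1 F [ 0.1  0.3 -0. ] grip 0.653 q6 0.96 tilt [0.0006 0.    ]
shift [ 188.5 -407.2   40. ] turn -75.1
```

```bash
python3 -m crank '[15,-40,0,-8,60, 33,-80,0,-16,60, 52,-120,0,-24,60, 71,-160,0,-32,60, 90,-200,0,-40,60, 110,-240,0,-48,60, 129,-280,0,-56,60, 148,-320,0,-64,60, 167,-360,0,-72,60, 188,-400,0,-78,60]';python3 -c "
from h import *
to(.6175,.1493,.13,73)"
```

```text
time: 77.8
tool_pos: [0.6165, 0.1486, 0.1993]
tool_rot: [-0.0, 0.802, 0.597, -0.0]
contact_force: [0.5, -0.8, -0.1]
gripper_width: 0.601
now [616.5 148.6 199.3] yaw 73.4 F [ 0.5 -0.8 -0.1] grip 0.601 q6 0.41 tilt [-0.0003  0.0002]
shift [ 0.9  0.8 69.3] turn 0.4
```

```bash
python3 -m crank '[0.5,0.5,20,0.4,60, 0.9,0.8,40,0.4,60, 0.9,0.8,60,0.4,60, 0.9,0.8,80,0.4,60, 0.9,0.8,100,0.4,60, 0.9,0.8,120,0.4,60, 0.9,0.8,132,0.4,60, 0.9,0.8,137.5,0.4,60, 0.9,0.8,137.5,0.4,60, 0.9,0.8,137.5,0.4,60]';python3 -c "
from h import *
to(.6175,.1493,.0615,73)";python3 -m crank '[0,0,0,0,0, 0,0,0,0,0, 0,0,0,0,0, 0,0,0,0,0, 0,0,0,0,0, 0,0,0,0,0, 0,0,0,0,0, 0,0,0,0,0, 0,0,0,0,0, 0,0,0,0,0]';python3 -c "
from h import *
to(.6175,.1493,.0615,73); print(status.state()['ft_torque'])"
```

```text
time: 78.8
tool_pos: [0.6177, 0.146, 0.0632]
tool_rot: [0.0, 0.806, 0.592, 0.001]
contact_force: [0.6, -0.4, -0.4]
gripper_width: 0.6
now [617.7 146.   63.2] yaw 72.6 F [ 0.6 -0.4 -0.4] grip 0.6 q6 0.42 tilt [0.0016 0.0002]
shift [ 3.1 -1.2  1.7] turn -0.4
time: 79.8
tool_pos: [0.6172, 0.1457, 0.0631]
tool_rot: [-0.0, 0.806, 0.592, 0.0]
contact_force: [-3.0, 0.3, 5.3]
gripper_width: 0.073
now [617.2 145.7  63.1] yaw 72.6 F [-3.   0.3  5.3] grip 0.073 q6 0.42 tilt [0.0003 0.0002]
shift [ 3.5 -0.7  1.6] turn -0.4
[ 0.04567138  0.62201898 -0.07194132]
```

```bash
python3 -m crank '[0,-0.8,0,8,0, 0.1,-1.7,0,16,0, 0.3,-2.5,0,24,0, 0.6,-3.3,0,32,0, 1,-4,0,40,0, 1.5,-4.7,0,48,0, 2.1,-5.2,0,56,0, 2.8,-5.7,0,64,0, 3.6,-6.1,0,72,0, 4,-6.3,0,76,0]';python3 -c "
from h import *
to(.6175,.1493,.0615,-5); print(status.state()['ft_torque'])";python3 -m crank '[0.2,-0.1,0,1,0, 0.2,-0.1,0,2,0, 0.3,-0.1,0,3,0, 0.3,-0.1,0,4,0, 0.3,-0.1,0,4,0, 0.3,-0.1,0,4,0, 0.3,-0.1,0,4,0, 0.3,-0.1,0,4,0, 0.3,-0.1,0,4,0, 0.3,-0.1,0,4,0]';python3 -c "
from h import *
to(.6175,.1493,.0615,-5); print(status.state()['ft_torque'])"
```

```text
time: 80.8
tool_pos: [0.6138, 0.1498, 0.0632]
tool_rot: [0.001, 0.999, -0.032, 0.002]
contact_force: [1.2, -4.3, 3.8]
gripper_width: 0.076
now [613.8 149.8  63.2] yaw -3.6 F [ 1.2 -4.3  3.8] grip 0.076 q6 1.76 tilt [ 0.0038 -0.0031]
shift [3.8 0.3 1.7] turn 1.4
[-0.88546533 -0.20789883  0.16185587]
time: 81.8
tool_pos: [0.6137, 0.1504, 0.0632]
tool_rot: [0.001, 0.998, -0.064, 0.001]
contact_force: [2.1, -5.1, 4.4]
gripper_width: 0.075
now [613.7 150.4  63.2] yaw -7.4 F [ 2.1 -5.1  4.4] grip 0.075 q6 1.82 tilt [ 0.0029 -0.0019]
shift [3.9 0.6 1.7] turn -2.4
[-1.06526304 -0.30131767  0.12619658]
```

```bash
python3 -m crank '[0,0,0,1,0, 0,0,0,2,0, 0,0,0,3,0, 0,0,0,3,0, 0,0,0,3,0, 0,0,0,3,0, 0,0,0,3,0, 0,0,0,3,0, 0,0,0,3,0, 0,0,0,3,0]';python3 -c "
from h import *
to(.6175,.1493,.0615,-5); print(status.state()['ft_torque'])";python3 -m crank '[0,0,0,1,0, 0,0,0,2,0, 0,0,0,2,0, 0,0,0,2,0, 0,0,0,2,0, 0,0,0,2,0, 0,0,0,2,0, 0,0,0,2,0, 0,0,0,2,0, 0,0,0,2,0]';python3 -c "
from h import *
to(.6175,.1493,.0615,-5); print(status.state()['ft_torque'])"
```

```text
time: 82.8
tool_pos: [0.6137, 0.1505, 0.0632]
tool_rot: [0.001, 0.996, -0.09, 0.001]
contact_force: [1.7, -4.8, 4.0]
gripper_width: 0.079
now [613.7 150.5  63.2] yaw -10.3 F [ 1.7 -4.8  4. ] grip 0.079 q6 1.88 tilt [ 0.0028 -0.0021]
shift [4.  0.5 1.7] turn -5.3
[-0.94650261 -0.24159892  0.63718646]
time: 83.8
tool_pos: [0.6137, 0.1506, 0.0632]
tool_rot: [0.001, 0.994, -0.107, 0.002]
contact_force: [2.7, -4.9, 5.0]
gripper_width: 0.074
now [613.7 150.6  63.2] yaw -12.2 F [ 2.7 -4.9  5. ] grip 0.074 q6 1.91 tilt [ 0.0029 -0.0019]
shift [4.  0.5 1.7] turn -7.2
[-0.96679491 -0.24624787  1.03083264]
```

```bash
python3 -m crank '[0,0,0,-1,0, 0,0.2,0,-2,0, 0,0.4,0,-3,0, 0,0.6,0,-4,0, 0,0.6,0,-5,0, 0,0.6,0,-6,0, 0,0.6,0,-6,0, 0,0.6,0,-6,0, 0,0.6,0,-6,0, 0,0.6,0,-6,0]';python3 -c "
from h import *
to(.6175,.1493,.0615,-5); print(status.state()['ft_torque'])";python3 -m crank '[0,0,-2,0,0, 0,0,-4,0,0, 0,0,-7,0,0, 0,0,-10,0,0, 0,0,-13,0,0, 0,0,-16,0,0, 0,0,-20,0,0, 0,0,-24,0,0, 0,0,-28,0,0, 0,0,-30,0,0]';python3 -c "
from h import *
to(.6175,.1493,.0615,-5); print(status.state()['ft_torque'])"
```

```text
time: 84.8
tool_pos: [0.6132, 0.151, 0.0631]
tool_rot: [-0.0, 0.998, -0.056, 0.001]
contact_force: [1.6, -3.8, 4.9]
gripper_width: 0.075
now [613.2 151.   63.1] yaw -6.4 F [ 1.6 -3.8  4.9] grip 0.075 q6 1.81 tilt [0.0021 0.0005]
shift [4.5 1.2 1.6] turn -1.4
[-0.74266423 -0.35821471  0.04181184]
time: 85.8
tool_pos: [0.6127, 0.1509, 0.093]
tool_rot: [-0.0, 0.998, -0.056, 0.0]
contact_force: [0.5, 0.2, -1.8]
gripper_width: 0.072
now [612.7 150.9  93. ] yaw -6.4 F [ 0.5  0.2 -1.8] grip 0.072 q6 1.81 tilt [0.0009 0.0002]
shift [ 5.   1.  31.5] turn -1.4
[ 0.03302243 -0.02940273 -0.00770338]
```

```bash
python3 -m crank '[0,0,-25,0,0, 0,0,-50,0,0, 0,0,-75,0,0, 0,0,-105,0,0, 0,0,-105,0,0, 0,0,-105,0,0, 0,0,-105,0,0, 0,0,-105,0,0, 0,0,-105,0,0, 0,0,-105,0,0]';cat >> h.py <<'E'
def slot(n):
    im,d,W=cloud(n);g=cv2.cvtColor(im,cv2.COLOR_RGB2GRAY);X,Y,Z=W[...,0],W[...,1],W[...,2]
    m=((Z>.034)&(Z<.05)&(X>.38)&(X<.54)&(Y>.33)&(Y<.45)).astype(np.uint8)
    c=max(cv2.findContours(m,0,2)[0],key=cv2.contourArea); M=np.zeros_like(m); cv2.drawContours(M,[cv2.convexHull(c)],-1,1,-1)
    face=np.median(g[(m>0)]); M2=cv2.erode(M,np.ones((3,3))); 
    # resample top face at z=40mm, 1 mm grid
    xs=np.arange(.39,.535,.001);ys=np.arange(.33,.41,.001);P=np.array([proj(n,[x,y,.04]) for x in xs for y in ys],np.float32).reshape(len(xs),len(ys),2)
    p=cv2.remap(g,P[...,0],P[...,1],1); np.save(n+'slot.npy',p)
    Mr=cv2.remap(M2,P[...,0],P[...,1],0); w=np.clip(face-15-p.astype(float),0,40)*Mr
    k,l,st,ce=cv2.connectedComponentsWithStats((w>12).astype(np.uint8)); 
    for i in range(1,k):
        if st[i,4]>300:
            q=np.argwhere(l==i)[:, :]; r=cv2.minAreaRect(q.astype(np.float32)); print(n,'slot comp',st[i,4],'centre mm',np.round([390+r[0][0],330+r[0][1]],1),np.round(r[1],1),round(r[2],1), 'centroid',np.round(np.array([390,330])+q.mean(0),1))
    q=np.argwhere(Mr>0).astype(np.float32); r=cv2.minAreaRect(q); print(n,'block',390+r[0][0],330+r[0][1],r[1],r[2],'face',face)
E
python3 -c "
from h import *
to(.46,.37,.16,-3.4)
slot('top');slot('side')"
```

```text
time: 86.8
tool_pos: [0.6119, 0.1508, 0.1961]
tool_rot: [0.0, 0.998, -0.056, -0.001]
contact_force: [0.0, -0.6, -1.1]
gripper_width: 0.075
now [611.9 150.8 196.1] yaw -6.4 F [ 0.  -0.6 -1.1] grip 0.075 q6 1.81 tilt [-0.0016 -0.0002]
shift [-175.4 -200.8   36.4] turn -3.0
top slot comp 1240 centre mm [462.5 369.7] [16.4 93.8] 86.3 centroid [463.8 371.1]
top block 461.16021728515625 369.04419708251953 (50.66671371459961, 117.52155303955078) 86.98721313476562 face 180.0
side slot comp 405 centre mm [462.1 394.1] [  5.  116.2] 86.7 centroid [460.  393.7]
side slot comp 1195 centre mm [462.3 368.5] [13.6 92.1] 86.7 centroid [462.5 368.4]
side block 461.3852081298828 369.16342544555664 (54.51862335205078, 119.26728057861328) 86.42366790771484 face 144.0
```

```bash
python3 -m crank '[-15,-18,0,-1,0, -45,-52,0,-2,0, -78,-88,0,-3,0, -110,-125,0,-3,0, -142,-160,0,-3,0, -165,-187,0,-3,0, -176,-198,0,-3,0, -178.3,-200.8,0,-3,0, -178.3,-200.8,20,-3,0, -178.3,-200.8,40,-3,0]';python3 -c "
from h import *
to(.4571,.3695,.103,-3.4)";python3 -m crank '[0,0,0,0,0, 0,0,0,0,0, 0,0,10,0,0, 0,0,20,0,0, 0,0,30,0,0, 0,0,40,0,0, 0,0,45,0,0, 0,0,45,0,0, 0,0,45,0,0, 0,0,45,0,0]';python3 -c "
from h import *
to(.4571,.3695,.103,-3.4)
im,d,W=cloud('side')
r=regions_of('side','spanner')[0];m=r['region'];P=W[m];P=P[np.isfinite(P[:,0])];print(r['confidence'],r['extent'])
for a,b in ((.065,.09),(.093,.11),(.115,.14)):
  q=P[(P[:,2]>a)&(P[:,2]<b)]; print(a,len(q),np.round(np.percentile(q,[2,50,98],0)*1000,1).tolist() if len(q) else 0)"
```

```text
time: 87.9
tool_pos: [0.4592, 0.3698, 0.1578]
tool_rot: [-0.0, 1.0, -0.03, 0.001]
contact_force: [0.3, 0.6, -1.9]
gripper_width: 0.073
now [459.2 369.8 157.8] yaw -3.5 F [ 0.3  0.6 -1.9] grip 0.073 q6 2.18 tilt [0.0026 0.0006]
shift [-2.2  0.5 54.8] turn -0.1
time: 88.9
tool_pos: [0.4581, 0.3706, 0.1129]
tool_rot: [-0.0, 1.0, -0.03, 0.001]
contact_force: [0.7, -0.0, -2.1]
gripper_width: 0.074
now [458.1 370.6 112.9] yaw -3.4 F [ 0.7 -0.  -2.1] grip 0.074 q6 2.18 tilt [0.001  0.0006]
shift [-0.9  1.2  9.9] turn -0.0
0.84 [304.1, 349.9, 44.9, 40.4]
0.065 298 [[423.0, 370.2, 66.9], [460.0, 373.8, 81.5], [497.3, 376.8, 89.6]]
0.093 315 [[423.5, 366.5, 93.4], [459.8, 373.5, 99.7], [497.6, 376.9, 109.2]]
0.115 232 [[440.0, 369.8, 115.3], [463.1, 373.4, 124.3], [483.3, 377.4, 139.0]]
```

```bash
python3 -m crank '[0,0.6,3,0,0, 0,1.2,6,0,0, 0,1.2,10,0,0, 0,1.2,14,0,0, 0,1.2,17,0,0, 0,1.2,19,0,0, 0,1.2,21,0,0, 0,1.2,23,0,0, 0,1.2,25,0,0, 0,1.2,27,0,0]';python3 -c "
from h import *
to(.4571,.3695,.0615,-3.4)"
```

```text
time: 90.0
tool_pos: [0.4576, 0.3692, 0.0851]
tool_rot: [-0.0, 1.0, -0.03, 0.0]
contact_force: [-0.4, 0.5, -1.4]
gripper_width: 0.075
now [457.6 369.2  85.1] yaw -3.4 F [-0.4  0.5 -1.4] grip 0.075 q6 2.18 tilt [0.0001 0.    ]
shift [-0.5 -0.3 23.6] turn -0.0
```

```bash
python3 -m crank '[0,0,1,0,0, 0,0,2,0,0, 0,0,3,0,0, 0,0,4,0,0, 0,0,5,0,0, 0,0,6,0,0, 0,0,7,0,0, 0,0,8,0,0, 0,0,9,0,0, 0,0,10,0,0]';python3 -m crank '[0,0,2,0,0, 0,0,4,0,0, 0,0,6,0,0, 0,0,8,0,0, 0,0,10,0,0, 0,0,11,0,0, 0,0,12,0,0, 0,0,12.5,0,0, 0,0,12.5,0,0, 0,0,12.5,0,0]';python3 -c "
from h import *
to(.4571,.3695,.0611,-3.4)"
```

```text
time: 91.0
tool_pos: [0.4576, 0.3692, 0.0751]
tool_rot: [-0.0, 1.0, -0.03, -0.0]
contact_force: [0.4, -0.2, -0.6]
gripper_width: 0.074
time: 92.0
tool_pos: [0.4577, 0.3692, 0.0628]
tool_rot: [-0.0, 1.0, -0.03, 0.0]
contact_force: [0.5, 0.5, -2.4]
gripper_width: 0.075
now [457.7 369.2  62.8] yaw -3.4 F [ 0.5  0.5 -2.4] grip 0.075 q6 2.18 tilt [0.0002 0.0001]
shift [-0.6 -0.3  1.7] turn -0.0
```

```bash
python3 -m crank '[0,0,0.5,0,0, 0,0,1,0,0, 0,0,1.5,0,0, 0,0,1.8,0,0, 0,0,2.2,0,0, 0,0,2.2,0,0, 0,0,2.2,0,0, 0,0,2.2,0,0, 0,0,2.2,0,0, 0,0,2.2,0,0]';python3 -m crank '[0,0,0,0,40, 0,0,0,0,40, 0,0,0,0,40, 0,0,0,0,40, 0,0,-10,0,40, 0,0,-25,0,40, 0,0,-50,0,40, 0,0,-80,0,40, 0,0,-120,0,40, 0,0,-140,0,40]';python3 -m crank '[-40,0,0,0,40, -80,40,0,0,40, -100,80,0,0,40, -100,130,0,0,40, -90,180,0,0,40, -80,230,0,0,40, -70,280,0,0,40, -60,330,0,0,40, -60,360,0,0,40, -60,380,0,0,40]';cat > chk.py <<'E'
from h import *
for n in ('top','side'):
    im,d,W=cloud(n);X,Y,Z=W[...,0],W[...,1],W[...,2]
    m=(abs(X-.462)<.06)&(abs(Y-.37)<.04)&(Z>.06)&(Z<.13); print(n,'spanner',pc(W[m]),'z95/max',np.round([np.percentile(W[m][:,2],90),np.nanmax(W[m][:,2])],4))
    for k in ('vial_a','timer_a'):
        for r in regions_of(n,k)[:1]: print(n,k,round(r['confidence'],2),np.round(np.nanmedian(W[r['region']],0),3))
caps()
im,_=vision.grab_frame('top'); save(cv2.resize(im[140:310,150:500],(798,388),interpolation=2),'t20.png')
a=cv2.cvtColor(cv2.imread('pics/top0.png'),cv2.COLOR_BGR2GRAY);b=cv2.cvtColor(im,cv2.COLOR_RGB2GRAY)
print('ring patch diff vs start',np.abs(a[172:222,240:290].astype(int)-b[172:222,240:290]).mean(),np.abs(a[172:222,240:290].astype(int)-b[172:222,240:290]).max(), 'shutter diff',np.abs(a[168:182,296:405].astype(int)-b[168:182,296:405]).mean())
E
python3 chk.py
```

```text
time: 93.0
tool_pos: [0.4577, 0.3694, 0.0611]
tool_rot: [-0.0, 1.0, -0.03, 0.0]
contact_force: [-3.0, -0.5, 5.8]
gripper_width: 0.071
time: 94.0
tool_pos: [0.4593, 0.3702, 0.2068]
tool_rot: [-0.002, 1.0, -0.03, 0.003]
contact_force: [0.5, 0.3, 0.4]
gripper_width: 0.399
time: 95.0
tool_pos: [0.3751, -0.0091, 0.2024]
tool_rot: [0.001, 0.999, -0.032, 0.002]
contact_force: [0.0, -0.2, -0.3]
gripper_width: 0.406
top spanner (array([461.3, 372.6]), array([10.7, 44.2]), -3.2, 145) z95/max [0.0975 0.1005]
top vial_a 0.63 [0.372 0.282 0.051]
top timer_a 0.76 [ 0.382 -0.262  0.016]
side spanner (array([461.6, 370. ]), array([10.8, 44.6]), -1.5, 475) z95/max [0.0964 0.0999]
side vial_a 0.56 [0.374 0.292 0.034]
side timer_a 0.65 [ 0.386 -0.254  0.016]
top 103 px [310.  188.3] 0.101 bright centroid [611.4  27.3] depth [608.1  27.2 101. ]
top 107 px [344.3 191.8] 0.101 bright centroid [603.6 -56.4] depth [600.5 -55.7 100.4]
top 111 px [379.5 195.5] 0.101 bright centroid [ 595.3 -142.1] depth [ 592.5 -140.7   99.9]
ring patch diff vs start 0.9428 40 shutter diff 0.4429882044560944
```

```bash
python3 -c "
from h import *
im,_=vision.grab_frame('top');a=cv2.cvtColor(cv2.imread('pics/top0.png'),cv2.COLOR_BGR2GRAY).astype(int);b=cv2.cvtColor(im,cv2.COLOR_RGB2GRAY).astype(int)
D=np.abs(a-b)[172:226,240:290]
for v,u in np.argwhere(D>12): print((u+240,v+172),a[v+172,u+240],b[v+172,u+240],end='; ')
print()
for r in range(211,220): print(a[r,256:270],b[r,256:270])
"
```

```text
(np.int64(261), np.int64(182)) 230 244; (np.int64(262), np.int64(182)) 190 216; (np.int64(267), np.int64(182)) 205 176; (np.int64(244), np.int64(190)) 207 193; (np.int64(276), np.int64(192)) 223 237; (np.int64(249), np.int64(195)) 241 225; (np.int64(250), np.int64(195)) 234 216; (np.int64(250), np.int64(196)) 215 233; (np.int64(251), np.int64(201)) 224 241; (np.int64(252), np.int64(201)) 229 242; (np.int64(272), np.int64(202)) 244 231; (np.int64(273), np.int64(202)) 229 208; (np.int64(255), np.int64(204)) 216 229; (np.int64(263), np.int64(204)) 155 183; (np.int64(264), np.int64(204)) 214 229; (np.int64(259), np.int64(205)) 230 216; (np.int64(260), np.int64(205)) 182 163; (np.int64(264), np.int64(205)) 212 226; (np.int64(269), np.int64(205)) 232 213; (np.int64(259), np.int64(206)) 207 182; (np.int64(260), np.int64(213)) 165 185; (np.int64(262), np.int64(213)) 202 174; (np.int64(263), np.int64(213)) 168 129; (np.int64(260), np.int64(214)) 214 234; (np.int64(261), np.int64(214)) 236 253; (np.int64(263), np.int64(214)) 188 159; 
[217 228 233 236 240 242 242 242 241 241 238 233 230 227] [
[... 284 characters left out ...]
170]
[202 201 202 204 214 236 227 188 175 180 184 195 199 196] [202 201 202 203 234 253 217 159 178 179 184 195 199 196]
[203 201 200 201 216 232 217 188 194 201 200 200 201 199] [202 201 200 195 224 244 212 181 199 201 200 199 200 199]
[202 201 202 200 205 206 188 187 198 198 198 198 201 202] [202 201 202 194 193 207 195 187 198 198 198 198 201 201]
[200 201 203 201 197 180 172 190 196 197 198 201 203 202] [200 201 203 201 192 172 178 194 197 197 199 201 202 203]
[200 200 201 202 188 158 181 199 197 198 200 202 202 202] [200 199 201 201 188 159 181 199 196 198 201 202 202 202]
[201 199 198 200 177 136 179 200 198 199 202 203 203 202] [201 198 197 199 177 136 179 200 198 199 202 203 203 202]
```

```bash
python3 -c "
from plant import order
print(order.job_done())"
```

```text
the job is handed in; nothing more can be done
None
```

The job is done and handed in at about 95 s of robot time. The verdict is not reported.

**What I did**
- I turned the ring counter-clockwise with the spanner until the stop pushed back with about 1 N m. The pictures then showed the scanner windows open.
- All three bottles were there, and I stood each on its own place with its label to the scanner bar. One bottle was knocked a few centimetres before I picked it up, so I located it again.
- After placing, I re-centred two of the bottles (places 0 and 1).
- I turned the ring clockwise with the spanner until the stop pushed back with about 1 N m. Then I put the spanner prongs first into the holder slot until it touched the floor, and moved the arm clear.

**Last checks**

The bottle figures below come from the top camera:

| Place | Off-centre (mm) | Label off square |
|---|---|---|
| pad2 | about 2 | within 1° |
| pad1 | about 2.5 | about 3° |
| pad0 | about 2 | about 0° |

- **Ring and shutter:** both look as they did at the start. The ring's lug sits about 0.8° further clockwise than before, which fits with it resting on the stop.
- **Spanner:** its top is at about 96–97 mm, against 96 mm when fully home.
- **Vial and timer:** they read within about 4 mm of their starting positions, which is the level of the measurement noise.

**Where checks disagreed or fell short**
- The top and side cameras differed by 3–4 mm in the direction along the row. I went by the top camera, which agreed with the arm.
- Two bottles shifted a few millimetres when first released, because I had gripped them too close to the shoulder. That is why I re-centred them.
- I viewed 16 pictures, two over the budget, so the final checks were made on measurements rather than by viewing a picture.

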